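# Put the printing stamps away in the one-way rack

## Task

Put every printing stamp on the table away in the grey and white stamp rack: set each upright in the open loading bay with its grip fin along the channel and push it in under the lips until the sprung orange pawl clicks out behind it, so that it cannot come back. When all are in, press the yellow flap down over the empty loading bay until its catch holds it shut, and leave the ink jar, glue bottle and roller where they stand.

Things in the scene. Friction and masses are not known exactly. Their poses are not given: they have to be found in the camera images.
- rack: grey and white stamp rack, fixed: a channel 44 mm wide along its y, floor 6 mm above the table, outside 345 mm long (y -120 to 225), 80 mm wide. Origin: on the table under the channel's midline, level with the pawl's tip; stamps are pushed in towards +y, x is across, z up. Room for five stamps in a row beyond y = 0, each pushing the earlier ones on; end wall at y = 218 mm.
- bay (a point): on the floor of the loading bay, where a stamp is set down (rack x 0, y -72 mm). The bay is open at the top, y -106 to -50 mm, 54 mm wide, with walls 30 mm and a rear wall 28 mm above the table; from y -50 to -36 mm guides narrow it to the 44 mm channel.
- lips (a point): between the tops of the two lips that overhang the channel from y = -20 (side x < 0) or y = 6 mm (side x > 0) to its end, so that stamps get in only through the gate: undersides 28.5 mm, tops 32.5 mm above the table, 28 mm open between them for the grip fins. The point is on the midline at y = 100 mm.
- catch_nose (a point): top of the black spring nose that catches the flap, 46 mm above the table, outside the channel; its post spans rack x -48 to -33, y -14 to 12 mm
- pawl_tip (a point): tip of the pawl at rest, rack x 12, y 0 mm; stays there when the pawl swings
- pawl (a joint): orange sprung pawl: arm 39 mm long on an upright pin at rack x 27.5, y -36 mm, slanting across the channel. Angle in rad: 0 at rest, 0.3 when a stamp pushes it aside (3 N at the tip, up to about 10 N on the stamp). It springs out behind a stamp once its rear face is past y = 4 mm (its origin past y = 24 mm) and then lets it back only to about y = 20 to 22 mm.
- flap (a joint): yellow flap, 62 mm wide, 98 long, 4 thick, hinged along rack x at y -112 mm, 36 mm above the table. Angle in rad: 0 shut, level over the bay, top 38 mm above the table; starts open at 1.95 to 2.3, leaning away from the bay (limit 2.4). A weak spring (0.1 N m) opens it unless caught; the catch yields at about 0.06 rad to 5 to 10 N pressed near the free end, then holds it under 0.03.
- flap_edge (a point): middle of the flap's free edge, 98 mm from its hinge
- stamp1: hand printing stamp, red grip: square wooden block 40 x 40 x 20 mm with an upright grip fin on its middle, 12 mm thick (its x) by 26 mm long (its y), from 20 to 56 mm above the underside. Origin: centre of the underside, z up; it looks the same after a half turn. 70 g or so. None when it is absent.
- stamp2: hand printing stamp, blue grip: square wooden block 40 x 40 x 20 mm with an upright grip fin on its middle, 12 mm thick (its x) by 26 mm long (its y), from 20 to 56 mm above the underside. Origin: centre of the underside, z up; it looks the same after a half turn. 70 g or so. None when it is absent.
- stamp3: hand printing stamp, green grip: square wooden block 40 x 40 x 20 mm with an upright grip fin on its middle, 12 mm thick (its x) by 26 mm long (its y), from 20 to 56 mm above the underside. Origin: centre of the underside, z up; it looks the same after a half turn. 70 g or so. None when it is absent.
- stamp4: hand printing stamp, orange grip: square wooden block 40 x 40 x 20 mm with an upright grip fin on its middle, 12 mm thick (its x) by 26 mm long (its y), from 20 to 56 mm above the underside. Origin: centre of the underside, z up; it looks the same after a half turn. 70 g or so. None when it is absent.
- stamp5: hand printing stamp, black grip: square wooden block 40 x 40 x 20 mm with an upright grip fin on its middle, 12 mm thick (its x) by 26 mm long (its y), from 20 to 56 mm above the underside. Origin: centre of the underside, z up; it looks the same after a half turn. 70 g or so. None when it is absent.
- ink_jar: closed jar of ink with a black cap, 64 mm across, 75 mm high; origin under its middle. Leave alone.
- glue: upright glue bottle with an orange cap, 44 mm across, 110 mm high; origin under its middle. Leave alone.
- roller: ink roller lying on the table: black roll 40 mm thick and 100 mm long along its y at the origin (under the roll), wooden handle to its -x, 150 mm. Leave alone.
Things that resemble listed ones, but are neither listed nor needed, are in the scene too. What is shaped like the stamp5 but pink or purple is not meant.

How it is judged:
On the way, in this order (a step that is already met when the one before it is completed fails the run):
1. every stamp is in the storage channel with the pawl sprung out behind the last, and the flap still open (y of stamp1 in the frame of rack between 0.0185 and 0.21 m and x of stamp1 in the frame of rack between -0.006 and 0.006 m and z of each of stamp1, stamp2, stamp3, stamp4, stamp5 in the frame of rack below 0.012 m and angle between each of stamp1, stamp2, stamp3, stamp4, stamp5's own z axis and vertical below 0.15 rad and y of stamp2 in the frame of rack between 0.0185 and 0.21 m and x of stamp2 in the frame of rack between -0.006 and 0.006 m and y of stamp3 in the frame of rack between 0.0185 and 0.21 m and x of stamp3 in the frame of rack between -0.006 and 0.006 m and y of stamp4 in the frame of rack between 0.0185 and 0.21 m and x of stamp4 in the frame of rack between -0.006 and 0.006 m and y of stamp5 in the frame of rack between 0.0185 and 0.21 m and x of stamp5 in the frame of rack between -0.006 and 0.006 m and value of joint pawl below 0.06 rad and value of joint flap above 0.3 rad), for 0.2 s.
2. the flap is pressed shut and caught (value of joint flap below 0.03 rad), for 0.2 s.
At the end, for the whole second after the job is handed in: Every stamp stands in the storage channel beyond the gate (origin past rack y = 18.5 mm, within 6 mm of the midline, underside on the channel's floor, tilt under 0.15 rad), at rest, the pawl is sprung out (below 0.06 rad) and the flap is caught shut (below 0.03 rad) (y of stamp1 in the frame of rack between 0.0185 and 0.21 m and x of stamp1 in the frame of rack between -0.006 and 0.006 m and z of each of stamp1, stamp2, stamp3, stamp4, stamp5 in the frame of rack below 0.012 m and angle between each of stamp1, stamp2, stamp3, stamp4, stamp5's own z axis and vertical below 0.15 rad and y of stamp2 in the frame of rack between 0.0185 and 0.21 m and x of stamp2 in the frame of rack between -0.006 and 0.006 m and y of stamp3 in the frame of rack between 0.0185 and 0.21 m and x of stamp3 in the frame of rack between -0.006 and 0.006 m and y of stamp4 in the frame of rack between 0.0185 and 0.21 m and x of stamp4 in the frame of rack between -0.006 and 0.006 m and y of stamp5 in the frame of rack between 0.0185 and 0.21 m and x of stamp5 in the frame of rack between -0.006 and 0.006 m and value of joint pawl below 0.06 rad and value of joint flap below 0.03 rad and linear speed of each of stamp1, stamp2, stamp3, stamp4, stamp5 below 0.02 m/s); the robot touches nothing.
It fails at once if the ink jar is moved by more than 30 mm or tipped over (distance of ink_jar from where it was at the start of the episode above 0.03 m or angle between ink_jar's own z axis and vertical above 0.5 rad).
It fails at once if the glue bottle is moved by more than 30 mm or tipped over (distance of glue from where it was at the start of the episode above 0.03 m or angle between glue's own z axis and vertical above 0.5 rad).
It fails at once if the roller is moved by more than 30 mm or tipped over (distance of roller from where it was at the start of the episode above 0.03 m or angle between roller's own z axis and vertical above 0.5 rad).
Of stamp1, stamp2, stamp3, stamp4, stamp5 only 3 to 5 are there at a start; the rules pass over those that are not, and their reading is None.
At some moment in a run one of stamp1, stamp2, stamp3, stamp4, stamp5 may be knocked a few centimetres aside while the robot is not near it.
It also fails if it takes over 210 s, if anything falls off the work surface, if the arm or the gripper's body presses on something with over 40 N, if the wrist force passes 120 N, or if a joint passes its speed limit or range.

## Robot

A 7-joint arm with a two-finger parallel gripper is mounted at the origin on the work surface. World frame = base frame: x ahead of the robot, y to its left, z up, the work surface at z = 0. Lengths are in m, angles in rad, forces in N, time in s.
With the tool pointing down it reaches from about 0.35 to 0.9 m from the base axis. Payload 8.1 kg.
Tool frame: the origin (TCP) lies at the centre of the arm's flange, where the gripper is bolted on; the fingertips stand 178 mm ahead of it and the grasp point (between the pads) lies 159 mm ahead of it; x points along the fingers, z is the direction in which the jaws open and shut, and the axes are right-handed (so a half turn about x gives the same grasp; the last joint's range is limited). The gripper opens to 92 mm and grips with 3 to 60 N. Pads are 19 mm wide; open, the fingers measure 130 mm over their backs; the gripper's body (75 mm by 190 mm) begins 47 mm behind the grasp point.
Start: joints at [-1.38, 0.434, 0.025, 1.573, -0.012, 1.134, -0.075], TCP at [0.181, 0.598, 0.405] pointing down, gripper open.
Joint ranges: [-2.62, 2.62], [-0.44, 2.09], [-1.27, 1.32], [0.08, 2.57], [-1.32, 4.46], [0.12, 2], [-2.74, 2.74]. Speed limits (rad/s): [2.22, 2.22, 3.01, 3.01, 3.14, 3.14, 3.14].

## Interface

Orientations are given as a rotation vector (axis times angle).
In Python, from cell import arm, get_image, search_frame, pinpoint gives the robot as it stands.
- The arm moves only by the tool arm_command, never from a script. Its argument "motion" is a list of rows, each a list of 7 numbers: the finger opening in mm, from 0 to 91.8, then the shift along the tool's x, y, z in mm, then the turn, a rotation vector about the tool's x, y, z in degrees. In form: [[fingers, x, y, z, ax, ay, az], ...]. A call has 1 to 5 rows; each row shifts and turns the commanded pose from where the row before left it, along the tool's axes as they then stand; what a row does not reach is not made up. A row lasts 1/8 s, in which the tool goes at most 62.5 mm and 10.7 degrees, less where a joint would pass 70% of its speed; a pose out of reach is approached as far as the arm can. A call with a gripper value outside its range is refused whole. The fingers move at their own pace and stop on an object; "newtons" is the grip in N (left out, the last holds). Time passes only in rows, so rows that do not move let the fingers close. It gives the time, the measured TCP pose, the force and the opening at its end, in the units of the state.
- arm.observe(): the state, without advancing time (a new reading comes with each control period).
- get_image(name): name is "scene" or "top" or "wrist"; returns a dict with "frame" (420x560x3 uint8, red, green, blue), "range_z" (420x560 float32, m along the optical axis (not along the pixel's ray), 0 where there is no reading), "K" (3x3 intrinsics, pixels), "origin" and "rotation" of the camera in the world; the wrist camera has in their place "tool_from_camera" (4x4, takes a point from camera to tool coordinates, whose origin is the TCP and whose axes are the tool frame's). Camera axes: x right, y down, z forward; pixel columns grow to the right and rows downward; lengths in m; the calibration is good to about 2 mm. The wrist camera is an equidistant fisheye: a pixel r from the principal point sees the ray r / f radians off the axis. A picture is of the moment at which its call begins: read the wrist's pose just before it.
- arm.sign_off(): hands the job in, once; it reports no verdict.
Trained networks look in the newest picture that a camera, given by its name, has taken for a name from the list of things; names that differ only in an ending like _2 or _b are one class to them, and where a whole thing is asked for, a point or a joint stands for the part that bears it (a point fixed in the world has none). Each returns a list of dicts, best first, with "p" (0 to 1); they miss things now and then, are a little off and sometimes report something else, mostly with a low value. They report only what shows in the picture. A call takes as long as a camera call. They do not tell look-alikes from the thing itself.
- search_frame(camera, target): "point" ([x, y, z] in m, in world coordinates, good to about 4 mm: the middle of the surface that is visible of it).
- pinpoint(camera, target): "point" ([x, y, z] in m, in world coordinates, good to about 4 mm: a listed point, or the origin of a listed thing).
The state is a dict: "clock": time; "joints": joint angles; "dq": joint speeds; "joint_efforts": joint torques, N m; "position": TCP position; "ee_rot": TCP orientation; "force": force on the tool from outside, world axes, zero at the start; "ft_torque": the same for the moment, N m; "width": opening from 0.0 (shut) to 1.0 (fully open).
Only numpy, scipy, OpenCV 4.12 (cv2) and the standard library are available. Lean on these libraries where they do the work, as an engineer would, in place of code of your own. Each camera call takes 0.05 s, during which the arm holds its last target. There are 200 camera calls.

## Working session

There is one attempt and no reset: what is moved stays moved. The work goes in short steps, Python scripts to look and compute and a tool call to move; the robot and the scene stay as the last step left them, time stands still between calls to the robot, and variables do not carry over. Pictures are saved under pics/ and viewed, about 12 in all and at most 16, crops included, and the job is handed in when it is done.

Besides the shell and the picture viewer there is one more tool, called after "Request:" as name(argument=value, ...) on one line, values as JSON. arm_command: Moves the arm, as the interface text tells. Its arguments: {"type":"object","properties":{"motion":{"type":"array"},"newtons":{"type":"number"}},"required":["motion"]}

```bash
ls; mkdir -p pics
cat > h.py <<'E'
import numpy as np, cv2
from scipy.spatial.transform import Rotation as R
from cell import arm, get_image, search_frame, pinpoint
def cloud(d):
    z=d["range_z"]; K=d["K"]; v,u=np.mgrid[:z.shape[0],:z.shape[1]]
    P=np.stack([(u-K[0,2])/K[0,0]*z,(v-K[1,2])/K[1,1]*z,z],-1)
    W=P@np.array(d["rotation"]).T+np.array(d["origin"]); W[z==0]=np.nan
    return W
def save(n,img): cv2.imwrite("pics/"+n,img[:,:,::-1])
E
python3 - <<'E'
from h import *
print(arm.observe())
for c in ["top","scene"]:
    d=get_image(c); save(c+"0.png",d["frame"]); np.savez(c+"0.npz",**d)
    print(c,d["K"].tolist(),d["origin"],d["rotation"])
    for n in ["rack","bay","lips","catch_nose","pawl_tip","flap_edge","stamp1","stamp2","stamp3","stamp4","stamp5","ink_jar","glue","roller"]:
        print(n,[(np.round(q["p"],2),np.round(q["point"],3).tolist()) for q in pinpoint(c,n)[:3]])
E
```

```text
pics
{'clock': 0.0, 'joints': array([-1.37960126,  0.4352071 ,  0.02500981,  1.5741216 , -0.01161575,
        1.13404009, -0.07507849]), 'dq': array([-0.0007662 , -0.00059078, -0.00015861,  0.00119318, -0.00298385,
       -0.00286857, -0.00036436]), 'joint_efforts': array([ 3.44634364e-04, -6.67845011e+01,  9.85089093e-01, -3.14455390e+01,
       -6.06856006e-02,  4.27905063e-02,  1.50621149e-04]), 'position': array([0.18096648, 0.59796506, 0.40394558]), 'ee_rot': array([-0.99111332,  1.33526092,  0.9893076 ]), 'force': array([-0.15147851, -0.04267931, -0.14467185]), 'ft_torque': array([ 0.06265579,  0.00374976, -0.01824765]), 'width': 0.9983156972745816}
top [[409.0206740056742, 0.0, 280.3998274647483], [0.0, 409.0206740056742, 215.87376604090736], [0.0, 0.0, 1.0]] [ 0.44193685 -0.0472036   0.98961505] [-2.17439704  2.13420257 -0.12780104]
rack [(np.float64(0.87), [0.615, -0.035, 0.002])]
bay [(np.float64(0.57), [0.592, -0.1, 0.01])]
lips [(np.float64(0.74), [0.654, 0.056, 0.034]), (np.float64(0.16), [0.765, -0.269, 0.002])]
catch_nose [(np.float64(0.74), [0.571, -0.031, 0.045])]
pa
[... 1770 characters left out ...]
stamp2 [(np.float64(0.82), [0.436, -0.15, -0.002]), (np.float64(0.81), [0.491, -0.42, -0.0]), (np.float64(0.68), [0.349, 0.001, 0.004])]
stamp3 [(np.float64(0.82), [0.436, -0.15, -0.002]), (np.float64(0.81), [0.491, -0.42, -0.0]), (np.float64(0.68), [0.349, 0.001, 0.004])]
stamp4 [(np.float64(0.82), [0.436, -0.15, -0.002]), (np.float64(0.81), [0.491, -0.42, -0.0]), (np.float64(0.68), [0.349, 0.001, 0.004])]
stamp5 [(np.float64(0.82), [0.436, -0.15, -0.002]), (np.float64(0.81), [0.491, -0.42, -0.0]), (np.float64(0.68), [0.349, 0.001, 0.004])]
ink_jar [(np.float64(0.9), [0.765, -0.268, 0.002])]
glue [(np.float64(0.61), [0.635, -0.478, 0.004])]
roller [(np.float64(0.87), [0.731, 0.311, 0.002])]
```

View pics/top0.png

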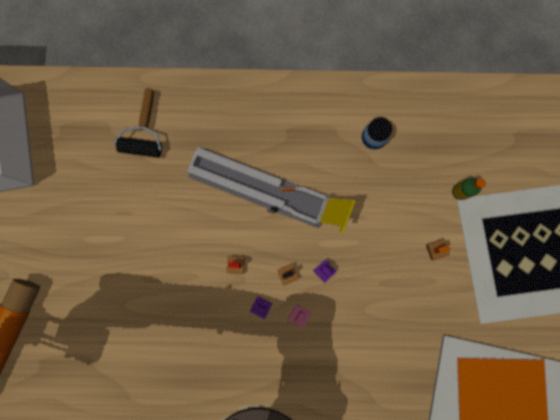

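View pics/scene0.png

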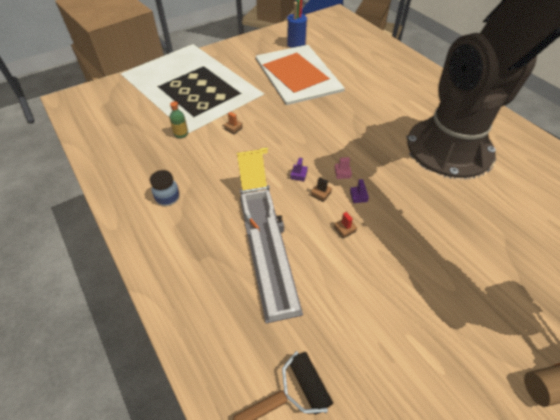

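The top view shows three real stamps with wooden blocks: red at px (235,264), black at (288,272) and orange at (438,249). Two purple and one pink look-alike are also there, at (325,271), (261,307) and (299,316). The rack runs from (190,165) to (330,215), and the yellow flap is open at (340,212). The scene view agrees and shows no blue or green stamp.

```bash
sed -i 's/np.array(d\["rotation"\]).T/R.from_rotvec(d["rotation"]).as_matrix().T/' h.py
cat >> h.py <<'E'
def stamp(W,c,r=.035):
    m=(np.hypot(W[...,0]-c[0],W[...,1]-c[1])<r)
    f=W[m&(W[...,2]>.035)&(W[...,2]<.08)]; b=W[m&(W[...,2]>.012)]
    o=[]
    for p in (f,b):
        if len(p)<5: o.append(None); continue
        rc=cv2.minAreaRect((p[:,:2]*1000).astype(np.float32)); (cx,cy),(w,h),a=rc
        if w<h: a+=90
        o.append((len(p),round(cx,1),round(cy,1),round(max(w,h),1),round(min(w,h),1),'long axis deg',round((a+90)%180-90,1),'ztop',round(p[:,2].max()*1000,1)))
    return o
E
python3 - <<'E'
from h import *
for c in ["top","scene"]:
    d=dict(np.load(c+"0.npz")); W=cloud(d)
    print(c,'table z',np.nanmedian(W[200:260,150:200,2]))
    for n,p in dict(red=(.35,.001),black=(.335,-.09),blk2=(.436,-.15),orange=(.492,-.418)).items():
        print(n,stamp(W,p))
    # rack: fit rectangle on points 22..40mm high near
    m=(W[...,2]>.02)&(W[...,2]<.05)&(np.hypot(W[...,0]-.64,W[...,1]-.01)<.23)&(W[...,0]>.5)
    im=m.astype(np.uint8); nl,L,S,_=cv2.connectedComponentsWithStats(im); k=1+S[1:,4].argmax()
    p=W[L==k]; print('rack',cv2.minAreaRect((p[:,:2]*1000).astype(np.float32)),np.percentile(p[:,2],[10,50,90]))
# colours
d=dict(np.load("top0.npz"))
W=cloud(d)
for u,v in [(235,264),(288,272),(438,249),(325,271),(261,307),(299,316)]: print(u,v,np.round(W[v,u],3),d["frame"][v,u])
E
```

```text
top table z 0.002149379085733316
red [(76, 349.5, 1.5, 26.0, 12.1, 'long axis deg', 62.5, 'ztop', np.float64(64.0)), (310, 349.6, 1.6, 39.9, 39.5, 'long axis deg', -25.9, 'ztop', np.float64(64.0))]
black [(77, 331.7, -88.3, 25.8, 12.2, 'long axis deg', -28.1, 'ztop', np.float64(62.5)), (312, 331.6, -88.3, 40.5, 39.8, 'long axis deg', 61.6, 'ztop', np.float64(62.5))]
blk2 [(73, 435.6, -146.3, 25.9, 11.6, 'long axis deg', 45.8, 'ztop', np.float64(61.6)), (303, 435.9, -146.4, 40.0, 39.4, 'long axis deg', -45.3, 'ztop', np.float64(61.6))]
orange [(83, 491.2, -413.5, 26.3, 11.7, 'long axis deg', -71.2, 'ztop', np.float64(60.3)), (326, 491.5, -414.2, 40.6, 39.8, 'long axis deg', -71.6, 'ztop', np.float64(60.3))]
rack ((628.9776000976562, 17.204086303710938), (343.0888977050781, 83.37699890136719), 70.32752990722656) [0.02993919 0.03405631 0.037517  ]
scene table z -0.0009803512325664565
red [(80, 348.8, 3.9, 25.9, 13.0, 'long axis deg', 60.9, 'ztop', np.float64(57.8)), (262, 349.4, 4.8, 40.2, 39.7, 'long axis deg', -27.8, 'ztop', np.float64(57.8))]
black [(86, 330.2, -86.8, 25.8, 16.0, 'lo
[... 170 characters left out ...]
long axis deg', 44.8, 'ztop', np.float64(57.4)), (222, 434.2, -145.6, 43.5, 39.7, 'long axis deg', 43.0, 'ztop', np.float64(57.4))]
orange [(68, 490.2, -411.4, 25.7, 14.2, 'long axis deg', -80.4, 'ztop', np.float64(57.3)), (203, 490.1, -412.1, 42.8, 40.1, 'long axis deg', -68.6, 'ztop', np.float64(57.3))]
rack ((626.9232177734375, 15.680801391601562), (347.6188659667969, 83.896728515625), 70.39881134033203) [0.02745796 0.03156699 0.03556382]
235 264 [0.447 0.06  0.059] [140  19  20]
288 272 [ 0.431 -0.06   0.058] [35 21 17]
438 249 [ 0.489 -0.401  0.054] [96 45  1]
325 271 [ 0.435 -0.144  0.057] [ 76  32 101]
261 307 [ 0.353 -0.001  0.06 ] [41 20 57]
299 316 [ 0.334 -0.086  0.057] [95 51 66]
```

Run:
```python
from h import *
yaw=np.radians(-19.65); X=np.array([np.cos(yaw),np.sin(yaw)]); Y=np.array([-X[1],X[0]]); O=np.array([.6165,-.036])
for c in ["top","scene"]:
    d=dict(np.load(c+"0.npz")); W=cloud(d); 
    for n,p in dict(red=(.447,.06),black=(.431,-.06),orange=(.490,-.413)).items(): print(n,stamp(W,p))
    x=(W[...,:2]-O)@X*1000; y=(W[...,:2]-O)@Y*1000; z=W[...,2]*1000
    for a in (30,70,110,150,190):
        s=(y>a-8)&(y<a+8)&(abs(x)<55)
        h=s&(z>20)&(z<45); lo=s&(abs(x)<25)&(z<15)
        print(c,a,'outer',np.round(np.percentile(x[h],[1,99]),1),'gap',np.round(np.percentile(x[lo],[2,98]),1) if lo.sum() else 0, 'lip z',round(np.median(z[h]),1))
    h=(abs(x)<35)&(z>22)&(z<40)&(y>-125)&(y<240)
    print('y ext',np.percentile(y[h],[.2,99.8]))
    # bay floor extents
    fl=(abs(y+78)<18)&(abs(x)<35)&(z<18); print('bay x',np.percentile(x[fl],[2,98]) if fl.sum() else 0,np.median(z[fl]))
    # flap
    fp=(z>60)&(abs(x)<50)&(y<-90)&(y>-220); print('flap',np.percentile(x[fp],[1,99]),np.percentile(y[fp],[1,99]),np.percentile(z[fp],99))
```

```text
red [(67, 445.6, 63.6, 26.1, 11.3, 'long axis deg', -88.9, 'ztop', np.float64(61.8)), (295, 446.0, 64.3, 40.6, 39.9, 'long axis deg', 87.2, 'ztop', np.float64(61.8))]
black [(60, 426.2, -59.3, 25.5, 11.6, 'long axis deg', -67.3, 'ztop', np.float64(62.0)), (291, 426.0, -59.4, 40.0, 39.7, 'long axis deg', -67.3, 'ztop', np.float64(62.0))]
orange [(83, 491.2, -413.5, 26.3, 11.7, 'long axis deg', -71.2, 'ztop', np.float64(60.3)), (326, 491.5, -414.2, 40.6, 39.8, 'long axis deg', -71.6, 'ztop', np.float64(60.3))]
top 30 outer [-31.   32.4] gap [-8.1 18.1] lip z 34.2
top 70 outer [-30.8  32.4] gap [-7.9 18.9] lip z 34.2
top 110 outer [-30.1  33.7] gap [-6.9 19.6] lip z 34.7
top 150 outer [-29.3  33.7] gap [-5.7 20.1] lip z 34.0
top 190 outer [-28.9  34.7] gap [-5.7 20.5] lip z 34.5
y ext [-110.58804323  224.85330167]
bay x [-22.96072982  26.34467252] 7.745812308269429
flap [-45.26055303  28.34379957] [-164.23860552 -122.36814747] 125.47908178039734
red [(101, 445.1, 65.9, 27.8, 12.8, 'long axis deg', 85.3, 'ztop', np.float64(58.6)), (306, 445.8, 64.8, 43.0, 41.0, 'long axis deg', 89.7, 'ztop', np.float64(58.6))]
black [(90, 424.9, -57.8, 26.8, 13.3, 'long axis deg', -64.8, 'ztop', np.float64(57.9)), (265, 425.4, -57.4, 40.1, 40.0, 'long axis deg', -66.1, 'ztop', np.float64(57.9))]
orange [(68, 490.2, -411.4, 25.7, 14.2, 'long axis deg', -80.4, 'ztop', np.float64(57.3)), (203, 490.1, -412.1, 42.8, 40.1, 'long axis deg', -68.6, 'ztop', np.float64(57.3))]
scene 30 outer [-32.3  30.9] gap [-17.    9.7] lip z 31.8
scene 70 outer [-31.9  31.6] gap [-16.4  10.7] lip z 31.6
scene 110 outer [-31.3  32.4] gap [-15.7  11.1] lip z 31.8
scene 150 outer [-30.2  33. ] gap [-14.6  12.1] lip z 31.7
scene 190 outer [-29.6  33.6] gap [-14.   12.9] lip z 31.9
y ext [-114.01963578  225.73546555]
bay x [-29.68864174  34.16390252] 5.291469140252136
flap [-44.84849599  26.85012581] [-162.05337125 -122.65667235] 121.0840213873598
```

```bash
cat >> h.py <<'E'
O=np.array([.6165,-.036]); YAW=-20.5
def rack(x,y,z=0):
    a=np.radians(YAW); return np.array([O[0]+np.cos(a)*x-np.sin(a)*y,O[1]+np.sin(a)*x+np.cos(a)*y,z])
def inrack(p): 
    a=np.radians(YAW); d=np.array(p[:2])-O; return np.array([np.cos(a)*d[0]+np.sin(a)*d[1],-np.sin(a)*d[0]+np.cos(a)*d[1],p[2]])
def target(jaw):
    a=np.radians(jaw); x=np.array([0,0,-1.]); z=np.array([np.cos(a),np.sin(a),0]); return R.from_matrix(np.stack([x,np.cross(z,x),z],1))
def plan(g,p,jaw,step=45,p0=None,R0=None,rot0=8.):
    """rows from (p0,R0) to TCP p with jaw dir angle (mod 180, nearest)"""
    s=arm.observe()
    if p0 is None: p0,R0=s["position"],R.from_rotvec(s["ee_rot"])
    T=min((target(jaw),target(jaw+180)),key=lambda t:(R0.inv()*t).magnitude())
    w=(R0.inv()*T).as_rotvec(); d=np.array(p)-p0
    n=int(max(1,np.ceil(np.linalg.norm(d)*1000/step),np.ceil(np.degrees(np.linalg.norm(w))/rot0)))
    rows=[[g]+np.round((R0*R.from_rotvec(w*i/n)).inv().apply(d/n)*1000,1).tolist()+np.round(np.degrees(w/n),2).tolist() for i in range(n)]
    for i in range(0,n,5): print([r for r in rows[i:i+5]])
    return np.array(p),T
def st():
    s=arm.observe(); m=R.from_rotvec(s["ee_rot"]).as_matrix()
    print('t',round(s["clock"],2),'p',np.round(s["position"],4),'rack',np.round(inrack(s["position"])*1000,1),'jaw',round(np.degrees(np.arctan2(m[1,2],m[0,2])),1),'down',np.round(m[:,0],3),'F',np.round(s["force"],1),'w',round(s["width"]*91.8,1))
E
python3 - <<'E'
from h import *
st(); print(np.round(arm.observe()["joints"],2))
print("hi"); a,b=plan(60,(.446,.0645,.30),-2)
print("down"); plan(60,(.446,.0645,.209),-2,p0=a,R0=b)
E
```

```text
t 1.5 p [0.181  0.5982 0.4047] rack [-630.   441.5  404.7] jaw 73.2 down [ 0.  0. -1.] F [-0.2  0.1 -0.2] w 91.9
[-1.38  0.43  0.02  1.57 -0.01  1.13 -0.08]
hi
[[60, 7.5, -29.2, -31.0, 5.37, 0.0, -0.0], [60, 7.5, -31.9, -28.1, 5.37, 0.0, -0.0], [60, 7.5, -34.4, -25.0, 5.37, 0.0, -0.0], [60, 7.5, -36.6, -21.7, 5.37, 0.0, -0.0], [60, 7.5, -38.5, -18.2, 5.37, 0.0, -0.0]]
[[60, 7.5, -40.0, -14.5, 5.37, 0.0, -0.0], [60, 7.5, -41.2, -10.7, 5.37, 0.0, -0.0], [60, 7.5, -42.0, -6.8, 5.37, 0.0, -0.0], [60, 7.5, -42.5, -2.8, 5.37, 0.0, -0.0], [60, 7.5, -42.5, 1.2, 5.37, 0.0, -0.0]]
[[60, 7.5, -42.3, 5.1, 5.37, 0.0, -0.0], [60, 7.5, -41.6, 9.1, 5.37, 0.0, -0.0], [60, 7.5, -40.6, 12.9, 5.37, 0.0, -0.0], [60, 7.5, -39.2, 16.7, 5.37, 0.0, -0.0]]
down
[[60, 30.3, 0.0, 0.0, 0.0, 0.0, 0.0], [60, 30.3, 0.0, 0.0, 0.0, 0.0, 0.0], [60, 30.3, 0.0, 0.0, 0.0, 0.0, 0.0]]
```

Request:
arm_command(motion=[[60,7.5,-29.2,-31.0,5.37,0,0],[60,7.5,-31.9,-28.1,5.37,0,0],[60,7.5,-34.4,-25.0,5.37,0,0],[60,7.5,-36.6,-21.7,5.37,0,0],[60,7.5,-38.5,-18.2,5.37,0,0]])

```text
clock: 2.12
position: [0.2762, 0.4064, 0.3672]
ee_rot: [-0.629, 1.477, 0.63]
force: [-0.1, -0.2, -0.1]
width: 0.656
```

Request:
arm_command(motion=[[60,7.5,-40.0,-14.5,5.37,0,0],[60,7.5,-41.2,-10.7,5.37,0,0],[60,7.5,-42.0,-6.8,5.37,0,0],[60,7.5,-42.5,-2.8,5.37,0,0],[60,7.5,-42.5,1.2,5.37,0,0]])

```text
clock: 2.75
position: [0.3708, 0.2159, 0.3298]
ee_rot: [-0.264, 1.554, 0.265]
force: [0.8, 0.4, 0.2]
width: 0.653
```

Request:
arm_command(motion=[[60,7.5,-42.3,5.1,5.37,0,0],[60,7.5,-41.6,9.1,5.37,0,0],[60,7.5,-40.6,12.9,5.37,0,0],[60,7.5,-39.2,16.7,5.37,0,0],[60,0,0,0,0,0,0]])

```text
clock: 3.38
position: [0.4469, 0.0617, 0.2996]
ee_rot: [0.031, 1.57, -0.034]
force: [0.2, 0.3, 0.1]
width: 0.652
```

```bash
cat >> h.py <<'E'
def wcloud(d,pos,rot):
    z=d["range_z"]; K=d["K"]; v,u=np.mgrid[:z.shape[0],:z.shape[1]]
    a=(u-K[0,2])/K[0,0]; b=(v-K[1,2])/K[1,1]; r=np.hypot(a,b)+1e-9; k=np.where(r<1.45,np.tan(np.minimum(r,1.45)),np.nan)/r
    P=np.stack([a*k*z,b*k*z,z,np.ones_like(z)],-1)@np.array(d["tool_from_camera"]).T
    W=P[...,:3]@R.from_rotvec(rot).as_matrix().T+pos; W[z==0]=np.nan
    return W
def wrist(n=None):
    s=arm.observe(); d=get_image("wrist")
    if n: save(n,d["frame"])
    return d,wcloud(d,s["position"],s["ee_rot"])
E
python3 - <<'E'
from h import *
st(); d,W=wrist("w1.png"); print(stamp(W,(.446,.0645)), d["K"][0][0])
print(np.round(pinpoint("wrist","stamp1")[0]["point"],4))
p=(.446,.0645,.209)
plan(60,p,-2)
E
```

```text
t 3.38 p [0.4469 0.0617 0.2996] rack [-193.    32.1  299.6] jaw -2.4 down [ 0.001 -0.001 -1.   ] F [0.2 0.3 0.1] w 59.9
[(661, 446.5, 64.6, 25.3, 11.9, 'long axis deg', 87.2, 'ztop', np.float64(59.0)), (29491, 446.2, 68.7, 68.2, 50.4, 'long axis deg', -2.8, 'ztop', np.float64(243.7))] 325.19226210127806
[ 0.4439  0.0646 -0.0007]
[[60, 30.2, -0.0, 0.0, -0.01, -0.0, -0.0], [60, 30.2, -0.0, 0.0, -0.01, -0.0, -0.0], [60, 30.2, 0.0, 0.0, -0.01, -0.0, -0.0]]
```

View pics/w1.png

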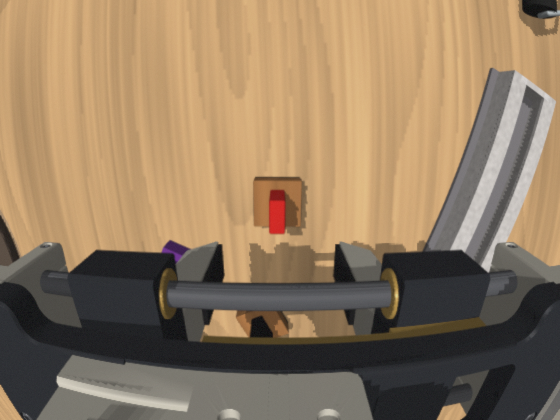

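The wrist view puts the red stamp at px (277,205), below and between the fingers. Depth gives (446.5, 64.6) mm, which agrees with the top camera. Next I descend and grip.

Request:
arm_command(motion=[[60,30,0,0,0,0,0],[60,30,0,0,0,0,0],[60,30,0,0,0,0,0],[60,0.5,0,0,0,0,0],[60,0,0,0,0,0,0]])

```text
clock: 4.1
position: [0.4461, 0.0651, 0.21]
ee_rot: [0.027, 1.57, -0.026]
force: [0.0, 0.1, 1.4]
width: 0.654
```

Request:
arm_command(motion=[[0,0,0,0,0,0,0],[0,0,0,0,0,0,0],[0,0,0,0,0,0,0],[0,0,0,0,0,0,0],[0,0,0,0,0,0,0]], newtons=35)

```text
clock: 4.72
position: [0.446, 0.0644, 0.2093]
ee_rot: [0.028, 1.571, -0.028]
force: [0.6, -0.9, -0.3]
width: 0.16
```

Run:
```python
from h import *
st(); s=arm.observe(); p0=s["position"]; R0=R.from_rotvec(s["ee_rot"])
print(p0[2]+.0065); J=-20.5
a=p0+[0,0,.13]; print("up"); T=plan(0,a,-2,p0=p0,R0=R0)
b=rack(0,-76,a[2]); print("over"); a,T=plan(0,b,J,p0=a,R0=R0)
print("down"); plan(0,rack(0,-76,.245),J,p0=a,R0=T)
```

```text
t 4.72 p [0.446  0.0644 0.2093] rack [-194.9   34.4  209.3] jaw -2.0 down [ 0.  0. -1.] F [ 0.6 -0.9 -0.3] w 14.7
0.21575372854759317
up
[[0, -43.3, 0.0, 0.0, -0.01, 0.0, -0.0], [0, -43.3, 0.0, 0.0, -0.01, 0.0, -0.0], [0, -43.3, 0.0, 0.0, -0.01, 0.0, -0.0]]
over
[[0, -0.0, -42.7, -14.1, 0.01, 0.0, -0.0], [0, -0.0, -42.7, -14.1, 0.01, 0.0, -0.0], [0, -0.0, -42.7, -14.1, 0.01, 0.0, -0.0], [0, -0.0, -42.7, -14.1, 0.01, 0.0, -0.0], [0, -0.0, -42.7, -14.1, 0.01, 0.0, -0.0]]
[[0, -0.0, -42.7, -14.1, 0.01, 0.0, -0.0], [0, -0.0, -42.7, -14.1, 0.01, 0.0, -0.0], [0, -0.0, -42.7, -14.1, 0.01, 0.0, -0.0], [0, -0.0, -42.7, -14.1, 0.01, 0.0, -0.0], [0, -0.0, -42.7, -14.1, 0.01, 0.0, -0.0]]
[[0, -0.0, -42.7, -14.1, 0.01, 0.0, -0.0], [0, -0.0, -42.7, -14.1, 0.01, 0.0, -0.0], [0, -0.0, -42.7, -14.1, 0.01, 0.0, -0.0], [0, -0.0, -42.7, -14.0, 0.01, 0.0, -0.0], [0, -0.0, -42.7, -14.0, 0.01, 0.0, -0.0]]
[[0, -0.0, -42.7, -14.0, 0.01, 0.0, -0.0], [0, -0.0, -42.8, -14.0, 0.01, 0.0, -0.0], [0, -0.0, -42.8, -14.0, 0.01, 0.0, -0.0], [0, -0.0, -42.8, -14.0, 0.01, 0.0, -0.0], [0, -0.0, -42.8, -14.0, 0.01, 0.0, 
[... 28229 characters left out ...]
0, 0.01, 0.0, -0.0], [0, -0.0, -45.0, -0.0, 0.01, 0.0, -0.0], [0, -0.0, -45.0, 0.0, 0.01, 0.0, -0.0], [0, -0.0, -45.0, 0.0, 0.01, 0.0, -0.0], [0, -0.0, -45.0, 0.0, 0.01, 0.0, -0.0]]
[[0, -0.0, -45.0, 0.0, 0.01, 0.0, -0.0], [0, -0.0, -45.0, 0.0, 0.01, 0.0, -0.0], [0, -0.0, -45.0, 0.0, 0.01, 0.0, -0.0], [0, -0.0, -45.0, 0.1, 0.01, 0.0, -0.0], [0, -0.0, -45.0, 0.1, 0.01, 0.0, -0.0]]
[[0, -0.0, -45.0, 0.1, 0.01, 0.0, -0.0], [0, -0.0, -45.0, 0.1, 0.01, 0.0, -0.0], [0, -0.0, -45.0, 0.1, 0.01, 0.0, -0.0], [0, -0.0, -45.0, 0.1, 0.01, 0.0, -0.0], [0, -0.0, -45.0, 0.1, 0.01, 0.0, -0.0]]
down
[[0, 31.4, 0.0, -0.0, 0.0, 0.0, 0.0], [0, 31.4, 0.0, -0.0, 0.0, 0.0, 0.0], [0, 31.4, 0.0, -0.0, 0.0, 0.0, 0.0]]
```

My `rack()` helper mixed mm and m, so that plan is useless. I'll fix it before moving.

```bash
python3 - <<'E'
s=open('h.py').read()
s=s.replace("def rack(x,y,z=0):\n    a=np.radians(YAW);","def rack(x,y,z=0):  # x,y mm, z m\n    a=np.radians(YAW); x,y=x/1000,y/1000;")
s=s.replace("    rows=[[g]","    assert n<25,(n,d)\n    rows=[[g]")
open('h.py','w').write(s)
E
cat >> h.py <<'E'
def carry(up=.13,J=YAW,y=-76,x=0,zend=.245,g=0):
    st(); s=arm.observe(); p0=s["position"]; R0=R.from_rotvec(s["ee_rot"]); m=R0.as_matrix(); j0=np.degrees(np.arctan2(m[1,2],m[0,2]))
    print("up"); a,_=plan(g,p0+[0,0,up],j0,p0=p0,R0=R0)
    print("over"); a,T=plan(g,rack(x,y,a[2]),J,p0=a,R0=R0)
    print("down"); plan(g,rack(x,y,zend),J,p0=a,R0=T)
E
python3 -c "
from h import *
carry()"
```

```text
t 4.72 p [0.446  0.0644 0.2093] rack [-194.9   34.4  209.3] jaw -2.0 down [ 0.  0. -1.] F [ 0.6 -0.9 -0.3] w 14.7
up
[[0, -43.3, 0.0, 0.0, 0.0, 0.0, -0.0], [0, -43.3, 0.0, 0.0, 0.0, 0.0, -0.0], [0, -43.3, 0.0, 0.0, 0.0, 0.0, -0.0]]
over
[[0, -0.0, -33.3, 30.0, 3.7, 0.0, -0.0], [0, -0.0, -31.3, 32.1, 3.7, 0.0, -0.0], [0, -0.0, -29.2, 34.0, 3.7, 0.0, -0.0], [0, -0.0, -26.9, 35.8, 3.7, 0.0, -0.0], [0, -0.0, -24.5, 37.5, 3.7, 0.0, -0.0]]
down
[[0, 31.4, 0.0, -0.0, 0.0, 0.0, 0.0], [0, 31.4, 0.0, -0.0, 0.0, 0.0, 0.0], [0, 31.4, 0.0, -0.0, 0.0, 0.0, 0.0]]
```

Request:
arm_command(motion=[[0,-43,0,0,0,0,0],[0,-43,0,0,0,0,0],[0,-43.5,0,0,0,0,0]])

```text
clock: 5.1
position: [0.4457, 0.0643, 0.3399]
ee_rot: [0.027, 1.571, -0.028]
force: [0.9, 0.2, -1.4]
width: 0.131
```

Request:
arm_command(motion=[[0,0,-33.3,30.0,3.7,0,0],[0,0,-31.3,32.1,3.7,0,0],[0,0,-29.2,34.0,3.7,0,0],[0,0,-26.9,35.8,3.7,0,0],[0,0,-24.5,37.5,3.7,0,0]])

```text
clock: 5.72
position: [0.5907, -0.1083, 0.3384]
ee_rot: [0.283, 1.553, -0.282]
force: [-0.8, -0.2, -1.3]
width: 0.131
```

Request:
arm_command(motion=[[0,0,0,0,0,0,0],[0,0,0,0,0,0,0]])

```text
clock: 5.98
position: [0.5895, -0.107, 0.3382]
ee_rot: [0.281, 1.554, -0.281]
force: [-0.1, 0.1, -0.9]
width: 0.128
```

Run:
```python
from h import *
st(); d,W=wrist("w2.png")
x=inrack
a=np.radians(YAW); D=W[...,:2]-O; X=(np.cos(a)*D[...,0]+np.sin(a)*D[...,1])*1000; Y=(-np.sin(a)*D[...,0]+np.cos(a)*D[...,1])*1000; Z=W[...,2]*1000
for y in (30,60,90,120,150):
    s=(abs(Y-y)<4)&(abs(X)<60); h=s&(Z>24)&(Z<42)
    lo=s&(abs(X)<22)&(Z<18)
    print(y,'outer',np.round(np.percentile(X[h],[1,99]),1) if h.sum() else 0,'gap',np.round(np.percentile(X[lo],[2,98]),1) if lo.sum()>5 else 0, np.round(np.median(Z[h]),1) if h.sum() else 0)
h=(abs(X)<35)&(Z>22)&(Z<40)&(Y>150)&(Y<240)
print('yend',np.percentile(Y[h],99.5) if h.sum() else 0)
```

```text
t 5.97 p [ 0.5895 -0.107   0.3382] rack [ -0.4 -75.9 338.2] jaw -20.5 down [-0.001  0.    -1.   ] F [-0.1  0.1 -0.9] w 11.7
30 outer [-30.4  32.5] gap [-13.3  15.9] 32.9
60 outer [-30.5  32.7] gap [-13.3  14.9] 32.9
90 outer [-30.6  32.2] gap [-13.3  16. ] 33.0
120 outer 0 gap 0 0
150 outer 0 gap 0 0
yend 0
```

View pics/w2.png

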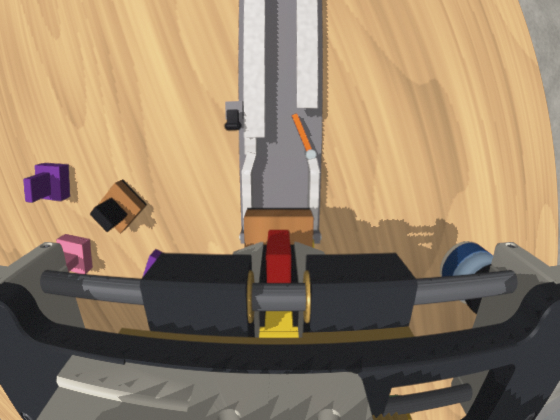

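The wrist view shows the red stamp held upright over the bay at px (278,240). The channel is straight ahead, with the orange pawl at (303,135) and the catch at (233,115). My yaw fits, and the channel's midline sits about 1 mm to +x of where I had it. I'm lowering the stamp in.

Request:
arm_command(motion=[[0,31,0,1,0,0,0],[0,31,0,0,0,0,0],[0,31,0,0,0,0,0],[0,10,0,0,0,0,0],[0,10,0,0,0,0,0]])

```text
clock: 6.65
position: [0.5911, -0.107, 0.2261]
ee_rot: [0.281, 1.552, -0.28]
force: [0.4, -0.1, 0.1]
width: 0.128
```

Request:
arm_command(motion=[[0,5,0,0,0,0,0],[0,3,0,0,0,0,0],[0,1,0,0,0,0,0],[0,0,0,0,0,0,0]])

```text
clock: 7.15
position: [0.591, -0.1078, 0.2199]
ee_rot: [0.283, 1.551, -0.279]
force: [-10.5, 4.3, 30.6]
width: 0.126
```

```bash
python3 -c "
from h import *
st(); m=R.from_rotvec(arm.observe()['ee_rot']).as_matrix(); print(m[:,1])"
```

```text
t 7.15 p [ 0.591  -0.1078  0.2199] rack [  1.3 -76.1 219.9] jaw -20.5 down [ 0.002  0.002 -1.   ] F [-10.5   4.3  30.6] w 11.5
[0.35059769 0.93652288 0.0024801 ]
```

Run:
```python
from h import *
d,W=wrist("w3.png")
a=np.radians(YAW); D=W[...,:2]-O; X=(np.cos(a)*D[...,0]+np.sin(a)*D[...,1])*1000; Y=(-np.sin(a)*D[...,0]+np.cos(a)*D[...,1])*1000; Z=W[...,2]*1000
f=d["frame"].astype(int); red=(f[...,0]>110)&(f[...,1]<60)&(f[...,2]<60)&(abs(X)<30)&(abs(Y+76)<40)
print('red n',red.sum(),np.round(np.percentile(Z[red],[5,50,95]),1),np.round(np.percentile(X[red],[2,98]),1),np.round(np.percentile(Y[red],[2,98]),1))
s=(abs(X)<45)&(Y>-62)&(Y<-52)
for lo in range(-44,45,4):
    q=s&(X>=lo)&(X<lo+4); print(lo,np.round(np.median(Z[q]),1),end='; ')
print()
s=(abs(X)<19)&(Y>-50)&(Y<-40); print('floor',np.median(Z[s]))
save("w3c.png",cv2.resize(d["frame"][90:350,150:420],None,fx=2,fy=2))
```

```text
red n 743 [31.7 62.3 63.2] [-4.   6.6] [-77.2 -62.5]
-44 160.1; -40 160.4; -36 159.6; -32 158.5; -28 135.3; -24 156.4; -20 134.1; -16 131.4; -12 131.6; -8 124.2; -4 26.4; 0 26.2; 4 26.5; 8 130.8; 12 131.6; 16 131.6; 20 137.1; 24 135.0; 28 134.9; 32 135.1; 36 150.7; 40 150.7; 44 150.6; 
floor 145.73704997250758
```

View pics/w3c.png

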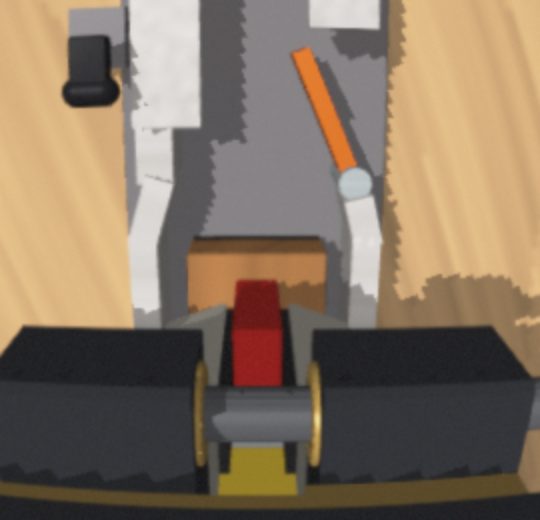

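The crop shows the stamp standing in the bay. Its block top measures z = 26.4 mm, so it is on the floor. It slid about 4 mm in the grip because I lifted before the fingers had fully closed. I'll take off the downward load and slide it in.

Request:
arm_command(motion=[[0,-3.2,0,0,0,0,0],[0,0,10,0,0,0,0],[0,0,10,0,0,0,0],[0,0,10,0,0,0,0],[0,0,0,0,0,0,0]])

```text
clock: 7.82
position: [0.6022, -0.078, 0.22]
ee_rot: [0.28, 1.552, -0.279]
force: [0.6, 1.0, 3.9]
width: 0.129
```

```bash
python3 -c "
from h import *
st(); f=arm.observe()['force']; a=np.radians(YAW); print('Frack',np.cos(a)*f[0]+np.sin(a)*f[1],-np.sin(a)*f[0]+np.cos(a)*f[1])"
```

```text
t 7.83 p [ 0.6022 -0.078   0.22  ] rack [  1.3 -44.4 220. ] jaw -20.4 down [ 0.001  0.    -1.   ] F [0.6 1.  3.9] w 11.9
Frack 0.20250847449895798 1.129517453490171
```

Request:
arm_command(motion=[[0,0,9,0,0,0,0],[0,0,9,0,0,0,0],[0,0,9,0,0,0,0],[0,0,9,0,0,0,0],[0,0,0,0,0,0,0]])

```text
clock: 8.45
position: [0.6139, -0.0459, 0.2202]
ee_rot: [0.28, 1.553, -0.282]
force: [-2.8, -1.2, 8.5]
width: 0.128
```

Request:
arm_command(motion=[[0,0,9,0,0,0,0],[0,0,9,0,0,0,0],[0,0,9,0,0,0,0],[0,0,9,0,0,0,0],[0,0,0,0,0,0,0]])

```text
clock: 9.07
position: [0.6221, -0.0234, 0.2189]
ee_rot: [0.277, 1.558, -0.302]
force: [-18.6, -34.7, 7.7]
width: 0.129
```

```bash
cat >> h.py <<'E'
def fr():
    st(); f=arm.observe()['force']; a=np.radians(YAW); print('Frack',np.round([np.cos(a)*f[0]+np.sin(a)*f[1],-np.sin(a)*f[0]+np.cos(a)*f[1],f[2]],1))
def rk(W):
    a=np.radians(YAW); D=W[...,:2]-O; return (np.cos(a)*D[...,0]+np.sin(a)*D[...,1])*1000,(-np.sin(a)*D[...,0]+np.cos(a)*D[...,1])*1000,W[...,2]*1000
E
python3 -c "
from h import *
fr(); d,W=wrist('w4.png'); save('w4c.png',cv2.resize(d['frame'][90:350,150:420],None,fx=2,fy=2))"
```

```text
t 9.07 p [ 0.6221 -0.0234  0.2189] rack [  0.8  13.7 218.9] jaw -21.1 down [-0.01  -0.015 -1.   ] F [-18.6 -34.7   7.7] w 11.8
Frack [ -5.3 -39.    7.7]
```

View pics/w4c.png

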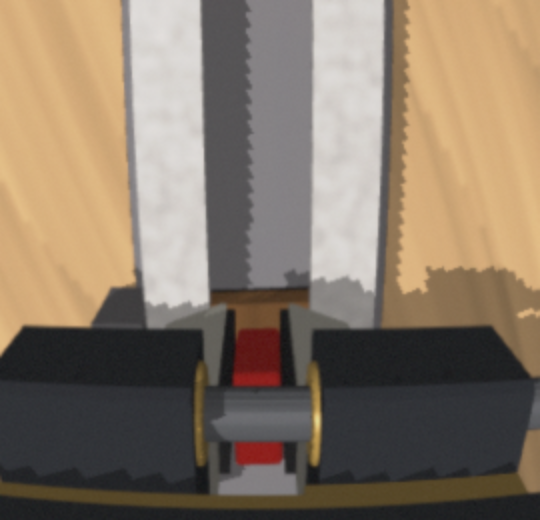

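Run:
```python
from h import *
d,W=wrist(); X,Y,Z=rk(W); f=d["frame"].astype(int)
red=(f[...,0]>110)&(f[...,1]<60)&(f[...,2]<60)&(abs(X)<30)
t=red&(Z>50)&(Z<75); print('fin top',t.sum(),[np.round(np.percentile(A[t],[2,50,98]),1) for A in (X,Y,Z)])
b=(f[...,0]>f[...,2]*1.7)&(abs(X)<14)&(Y>-10)&(Y<60)&(Z<45)&(Z>3)&~red
print('block',b.sum(),[np.round(np.percentile(A[b],[2,50,98]),1) for A in (X,Y,Z)])
for c in ("top","scene"):
    g=get_image(c); save(c+"4.png",g["frame"]); V=cloud(g); X,Y,Z=rk(V); f=g["frame"].astype(int)
    red=(f[...,0]>90)&(f[...,1]<50)&(f[...,2]<50)&(abs(X)<30)&(abs(Y)<80)&(Z>20)
    print(c,red.sum(),[np.round(np.percentile(A[red],[2,50,98]),1) for A in (X,Y,Z)] if red.sum() else '')
    p=search_frame(c,"pawl"); print([(round(q['p'],2),np.round(inrack(q['point'])*1000)) for q in p[:2]])
s=g["frame"]; 
save("s4c.png",cv2.resize(s[130:290,190:330],None,fx=4,fy=3.7))
```

```text
fin top 402 [array([-5.2,  0.3,  5.4]), array([-11.4,  -6.4,  13.1]), array([61.5, 64.7, 66.3])]
block 813 [array([-11.9,   0.5,  12.9]), array([ 8.3, 13.3, 16.1]), array([13.4, 26. , 44. ])]
top 0 
[(0.17, array([  -0., -143.,   86.]))]
scene 26 [array([-6.6, -2. ,  4.4]), array([ 7. , 11.7, 31.9]), array([37. , 57.5, 90.2])]
[]
```

View pics/s4c.png

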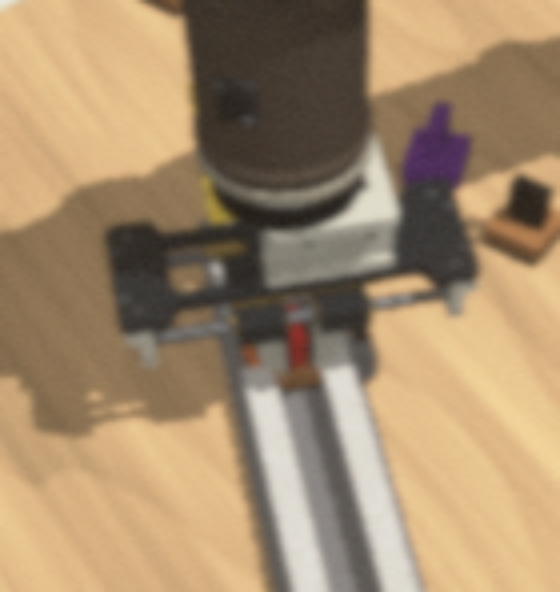

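The stamp jammed at about y = -4 mm: its block front is at y ≈ 16, and the fin slid back in the grip. Fin top now reads z = 64.7, so it has pitched nose-down under the lip, because I was pushing high on the fin with too weak a hold. I'll back off, release so it levels, then grip lower and at full force.

Request:
arm_command(motion=[[0,0,-9,0,0,0,0],[0,0,-9,0,0,0,0],[20,0,0,0,0,0,0],[20,0,0,0,0,0,0],[20,0,0,0,0,0,0]])

```text
clock: 10.0
position: [0.6207, -0.0281, 0.22]
ee_rot: [0.28, 1.552, -0.28]
force: [0.4, -0.2, 0.2]
width: 0.219
```

```bash
cat >> h.py <<'E'
def fin(col):
    d,W=wrist(); X,Y,Z=rk(W); f=d["frame"].astype(int); r,g,b=f[...,0],f[...,1],f[...,2]
    m={'red':(r>110)&(g<60)&(b<60),'black':(r<60)&(g<60)&(b<60),'orange':(r>130)&(g>50)&(g<130)&(b<60)}[col]&(abs(X)<12)&(Y<60)
    t=m&(Z>52)&(Z<75); print('fin top',t.sum(),[np.round(np.percentile(A[t],[2,50,98]),1) for A in (X,Y,Z)] if t.sum() else '')
    q=(abs(X)<12)&(Y>-60)&(Y<80)&(Z>20)&(Z<34)&~m
    print('block',q.sum(),[np.round(np.percentile(A[q],[2,50,98]),1) for A in (X,Y,Z)] if q.sum() else '')
    return d
E
python3 -c "
from h import *
fr(); fin('red')"
```

```text
t 10.0 p [ 0.6207 -0.0281  0.22  ] rack [  1.2   8.8 220. ] jaw -20.5 down [ 0.001  0.    -1.   ] F [ 0.4 -0.2  0.2] w 20.1
Frack [ 0.5 -0.1  0.2]
fin top 336 [array([-6.5, -1. ,  4.6]), array([-17.4, -12.4,   7.9]), array([61.7, 63.5, 64.6])]
block 1100 [array([-9.9,  3.4, 11.7]), array([-11.5,   7.1,  13.7]), array([20.7, 26.7, 32.5])]
```

Request:
arm_command(motion=[[18,0,-8,0,0,0,0],[18,0,-7,0,0,0,0],[18,3.5,0,0,0,0,0],[18,3,0,0,0,0,0],[18,0,0,0,0,0,0]])

```text
clock: 10.68
position: [0.615, -0.0427, 0.213]
ee_rot: [0.281, 1.553, -0.281]
force: [-0.5, 0.2, 0.6]
width: 0.197
```

Request:
arm_command(motion=[[0,0,0,0,0,0,0],[0,0,0,0,0,0,0],[0,0,0,0,0,0,0],[0,0,0,0,0,0,0],[0,0,0,0,0,0,0]], newtons=60)

```text
clock: 11.3
position: [0.615, -0.0428, 0.2133]
ee_rot: [0.281, 1.553, -0.281]
force: [-2.3, 0.9, -0.7]
width: 0.126
```

```bash
python3 -c "
from h import *
fr(); fin('red')"
```

```text
t 11.3 p [ 0.615  -0.0428  0.2133] rack [  0.9  -6.9 213.3] jaw -20.5 down [-0.  0. -1.] F [-2.3  0.9 -0.7] w 11.6
Frack [-2.5  0.  -0.7]
fin top 617 [array([-4.7,  0.7,  6.1]), array([-4.3,  1.9,  7.4]), array([61.5, 62.9, 64.2])]
block 957 [array([-11.6,   0.1,  11.6]), array([ 1. ,  8.9, 13.2]), array([20.5, 26.8, 32.7])]
```

Request:
arm_command(motion=[[0,0,4,0,0,0,0],[0,0,4,0,0,0,0],[0,0,4,0,0,0,0],[0,0,4,0,0,0,0],[0,0,0,0,0,0,0]])

```text
clock: 11.98
position: [0.6209, -0.0272, 0.2134]
ee_rot: [0.281, 1.553, -0.28]
force: [-3.0, 1.9, -1.0]
width: 0.123
```

```bash
python3 -c "
from h import *
fr(); fin('red')"
```

```text
t 11.97 p [ 0.6209 -0.0272  0.2134] rack [  1.    9.8 213.4] jaw -20.5 down [ 0.     0.001 -1.   ] F [-3.   1.9 -1. ] w 11.3
Frack [-3.5  0.7 -1. ]
fin top 616 [array([-4.6,  0.8,  6.2]), array([12.6, 18.8, 24.3]), array([61.8, 63.1, 64.2])]
block 965 [array([-11.8,  -0.3,  11.7]), array([17.6, 25.6, 30.1]), array([21.1, 26.8, 33. ])]
```

Almost no resistance this time, and the stamp is moving with the grip. I'll continue to y ≈ 29.

Request:
arm_command(motion=[[0,0,5,0,0,0,0],[0,0,5,0,0,0,0],[0,0,5,0,0,0,0],[0,0,5,0,0,0,0],[0,0,0,0,0,0,0]])

```text
clock: 12.65
position: [0.6283, -0.0085, 0.2136]
ee_rot: [0.28, 1.551, -0.28]
force: [-0.7, -0.7, 0.2]
width: 0.122
```

```bash
python3 -c "
from h import *
fr(); fin('red')"
```

```text
t 12.65 p [ 0.6283 -0.0085  0.2136] rack [  1.4  29.9 213.6] jaw -20.5 down [ 0.001  0.    -1.   ] F [-0.7 -0.7  0.2] w 11.2
Frack [-0.4 -0.9  0.2]
fin top 615 [array([-4. ,  1.4,  6.9]), array([32.6, 38.8, 44.3]), array([61.8, 63.2, 64.5])]
block 973 [array([-11.6,  -0.2,  11.8]), array([37.7, 45.8, 50.2]), array([20.6, 27. , 32.6])]
```

Request:
arm_command(motion=[[24,0,0,0,0,0,0],[24,0,0,0,0,0,0],[24,0,0,0,0,0,0],[24,-40,0,0,0,0,0],[24,-40,0,0,0,0,0]])

```text
clock: 13.32
position: [0.6275, -0.0094, 0.2941]
ee_rot: [0.281, 1.553, -0.282]
force: [0.7, 0.3, 0.4]
width: 0.262
```

Request:
arm_command(motion=[[60,-45,0,0,0,0,0],[60,0,0,-30,5,0,0],[60,0,0,-40,5,0,0],[60,0,0,0,0,0,0]])

```text
clock: 13.82
position: [0.5615, 0.0198, 0.3383]
ee_rot: [0.418, 1.533, -0.416]
force: [0.7, -0.3, 0.8]
width: 0.633
```

Run:
```python
from h import *
st()
d,W=wrist("w6.png"); print('black wrist',stamp(W,(.426,-.0585)))
for c in ("top","scene"):
    g=get_image(c); V=cloud(g); print(c,stamp(V,(.426,-.0585))[0], stamp(V,(.4905,-.413))[0])
    X,Y,Z=rk(V); f=g["frame"].astype(int)
    o=(f[...,0]>110)&(f[...,1]>30)&(f[...,1]<110)&(f[...,2]<50)&(abs(X)<35)&(Y>-45)&(Y<12); print('pawl px',o.sum(),[np.round(np.percentile(A[o],[2,50,98]),1) for A in (X,Y,Z)] if o.sum() else '')
    r=(f[...,0]>90)&(f[...,1]<50)&(f[...,2]<50)&(abs(X)<20)&(abs(Y)<80)&(Z>20); print('red',r.sum(),[np.round(np.percentile(A[r],[2,50,98]),1) for A in (X,Y,Z)] if r.sum() else '')
a,T=plan(60,(.426,-.0585,.30),23.5)
print('down'); plan(60,(.426,-.0585,.2075),23.5,p0=a,R0=T)
```

```text
t 13.82 p [0.5615 0.0198 0.3383] rack [-71.1  33.  338.3] jaw -30.5 down [-0.002  0.002 -1.   ] F [ 0.7 -0.3  0.8] w 58.1
black wrist [(189, 432.8, -62.5, 15.2, 8.7, 'long axis deg', -48.1, 'ztop', np.float64(57.8)), (442, 433.5, -65.9, 33.4, 22.6, 'long axis deg', 23.2, 'ztop', np.float64(57.8))]
top (61, 426.2, -59.3, 25.5, 11.6, 'long axis deg', -67.3, 'ztop', np.float64(61.3)) (82, 491.3, -413.6, 26.4, 11.7, 'long axis deg', -70.7, 'ztop', np.float64(61.8))
pawl px 9 [array([12.2, 15. , 16.8]), array([-13.6,  -7.5,  -3.3]), array([16.2, 27.5, 30.3])]
red 0 
scene (19, 425.1, -47.2, 12.7, 7.7, 'long axis deg', -34.5, 'ztop', np.float64(49.6)) (70, 489.6, -412.3, 28.0, 13.8, 'long axis deg', -78.1, 'ztop', np.float64(57.8))
pawl px 15 [array([17. , 20.3, 24.1]), array([-24.4, -17. ,  -8.2]), array([16.7, 21. , 27.4])]
red 1 [array([4., 4., 4.]), array([40.3, 40.3, 40.3]), array([46.6, 46.6, 46.6])]
[[60, 5.5, -19.5, -11.4, -7.71, 0.01, 0.0], [60, 5.5, -17.8, -14.0, -7.71, 0.01, 0.0], [60, 5.5, -15.7, -16.2, -7.71, 0.01, 0.0], [60, 5.5, -13.4, -18.2, -7.71, 0.01, 0.0], [60, 5.5, -10.9, -19.8, -7.71, 0.01, 0.0]]
[[60, 5.5, -8.1, -21.1, -7.71, 0.01, 0.0], [60, 5.5, -5.2, -22.0, -7.71, 0.01, 0.0]]
down
[[60, 30.8, 0.0, 0.0, 0.0, 0.0, 0.0], [60, 30.8, 0.0, 0.0, 0.0, 0.0, 0.0], [60, 30.8, 0.0, 0.0, 0.0, 0.0, 0.0]]
```

View pics/w6.png

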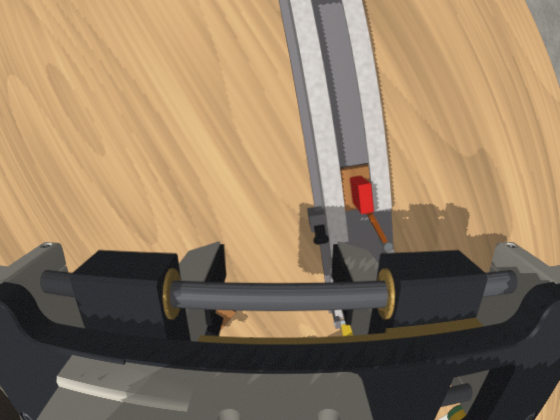

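The red stamp's fin is in the channel at px (363,195), with the orange pawl sprung out behind it at (380,232). The black stamp hasn't moved, so I'm going for it now.

Request:
arm_command(motion=[[60,5.5,-19.5,-11.4,-7.7,0,0],[60,5.5,-17.8,-14.0,-7.7,0,0],[60,5.5,-15.7,-16.2,-7.7,0,0],[60,5.5,-13.4,-18.2,-7.7,0,0],[60,5.5,-10.9,-19.8,-7.7,0,0]])

```text
clock: 14.6
position: [0.465, -0.0375, 0.3109]
ee_rot: [-0.113, 1.567, 0.112]
force: [-0.6, -0.2, 0.4]
width: 0.652
```

Request:
arm_command(motion=[[60,5.5,-8.1,-21.1,-7.7,0,0],[60,5.5,-5.2,-22.0,-7.7,0,0],[60,0,0,0,0,0,0],[60,0,0,0,0,0,0]])

```text
clock: 15.1
position: [0.4264, -0.0585, 0.3003]
ee_rot: [-0.318, 1.546, 0.318]
force: [0.2, -0.5, -0.2]
width: 0.655
```

Run:
```python
from h import *
st(); d,W=wrist("w7.png"); print(stamp(W,(.426,-.0585),.028))
plan(60,(.426,-.0585,.2075),23.5)
```

```text
t 15.1 p [ 0.4264 -0.0585  0.3003] rack [-170.2  -87.6  300.3] jaw 23.2 down [ 0.001 -0.    -1.   ] F [ 0.2 -0.5 -0.2] w 60.1
[(662, 426.4, -59.0, 25.5, 12.0, 'long axis deg', -67.2, 'ztop', np.float64(58.9)), (11368, 426.7, -54.5, 49.0, 43.5, 'long axis deg', -67.2, 'ztop', np.float64(243.6))]
[[60, 30.9, -0.0, -0.2, -0.07, 0.02, 0.01], [60, 30.9, -0.0, -0.2, -0.07, 0.02, 0.01], [60, 30.9, -0.0, -0.2, -0.07, 0.02, 0.01]]
```

Request:
arm_command(motion=[[60,31,0,0,0,0,0],[60,31,0,0,0,0,0],[60,30.5,0,0,0,0,0],[30,0,0,0,0,0,0],[30,0,0,0,0,0,0]])

```text
clock: 15.78
position: [0.426, -0.0582, 0.2081]
ee_rot: [-0.32, 1.546, 0.32]
force: [-0.4, -0.3, -0.1]
width: 0.486
```

Request:
arm_command(motion=[[0,0,0,0,0,0,0],[0,0,0,0,0,0,0],[0,0,0,0,0,0,0],[0,0,0,0,0,0,0],[0,0,0,0,0,0,0]], newtons=60)

```text
clock: 16.4
position: [0.4253, -0.0582, 0.2078]
ee_rot: [-0.32, 1.546, 0.32]
force: [-0.9, 1.2, 7.6]
width: 0.126
```

Request:
arm_command(motion=[[0,0,0,0,0,0,0],[0,0,0,0,0,0,0],[0,0,0,0,0,0,0]])

```text
clock: 16.77
position: [0.4254, -0.0582, 0.2078]
ee_rot: [-0.32, 1.546, 0.32]
force: [-1.3, 0.6, 7.0]
width: 0.127
```

```bash
python3 -c "
from h import *
carry(x=0.9,y=-75)"
```

```text
t 16.77 p [ 0.4254 -0.0582  0.2078] rack [-171.3  -87.7  207.8] jaw 23.4 down [ 0.001  0.    -1.   ] F [-1.3  0.6  7. ] w 11.7
up
[[0, -43.3, 0.0, 0.0, 0.0, 0.01, -0.0], [0, -43.3, 0.0, 0.0, 0.0, 0.01, -0.0], [0, -43.3, 0.0, 0.0, 0.0, 0.01, -0.0]]
over
[[0, 0.0, -18.4, 22.2, 7.31, 0.01, -0.0], [0, 0.0, -15.4, 24.3, 7.31, 0.01, -0.0], [0, 0.0, -12.2, 26.1, 7.31, 0.01, -0.0], [0, 0.0, -8.8, 27.4, 7.31, 0.01, -0.0], [0, 0.0, -5.2, 28.3, 7.31, 0.01, -0.0]]
[[0, 0.0, -1.5, 28.7, 7.31, 0.01, -0.0]]
down
[[0, 30.9, 0.0, -0.0, 0.0, 0.0, 0.0], [0, 30.9, 0.0, -0.0, 0.0, 0.0, 0.0], [0, 30.9, 0.0, -0.0, 0.0, 0.0, 0.0]]
```

Request:
arm_command(motion=[[0,-43,0,0,0,0,0],[0,-43.5,0,0,0,0,0],[0,-43.5,0,0,0,0,0]])

```text
clock: 17.15
position: [0.4248, -0.0583, 0.3386]
ee_rot: [-0.32, 1.548, 0.32]
force: [1.7, -0.4, -0.9]
width: 0.125
```

Request:
arm_command(motion=[[0,0,-18.4,22.2,7.31,0,0],[0,0,-15.4,24.3,7.31,0,0],[0,0,-12.2,26.1,7.31,0,0],[0,0,-8.8,27.4,7.31,0,0],[0,0,-5.2,28.3,7.31,0,0]])

```text
clock: 17.77
position: [0.564, -0.0988, 0.3372]
ee_rot: [0.184, 1.564, -0.184]
force: [-0.2, 0.3, -1.1]
width: 0.125
```

Request:
arm_command(motion=[[0,0,-1.5,28.7,7.31,0,0],[0,0,0,0,0,0,0],[0,0,0,0,0,0,0]])

```text
clock: 18.15
position: [0.5903, -0.1066, 0.337]
ee_rot: [0.279, 1.554, -0.28]
force: [0.2, 0.2, -0.4]
width: 0.127
```

```bash
python3 -c "
from h import *
st(); fin('black'); plan(0,rack(.9,-75,.2145),YAW)"
```

```text
t 18.15 p [ 0.5903 -0.1066  0.337 ] rack [ 1.00e-01 -7.53e+01  3.37e+02] jaw -20.4 down [-0.002  0.    -1.   ] F [ 0.2  0.2 -0.4] w 11.7
fin top 0 
block 699 [array([-11.2,  -4.2,  11.7]), array([ 9.4, 24.7, 49.3]), array([24.8, 26.4, 28. ])]
[[0, 40.9, 0.1, 0.4, 0.03, -0.02, -0.0], [0, 40.9, 0.1, 0.3, 0.03, -0.02, -0.0], [0, 40.9, 0.1, 0.3, 0.03, -0.02, -0.0]]
```

Request:
arm_command(motion=[[0,40,0,0.8,0,0,0],[0,40,0,0,0,0,0],[0,25,0,0,0,0,0],[0,12,0,0,0,0,0],[0,0,0,0,0,0,0]])

```text
clock: 18.82
position: [0.5913, -0.1068, 0.2204]
ee_rot: [0.28, 1.553, -0.28]
force: [0.0, 0.2, -0.2]
width: 0.127
```

Request:
arm_command(motion=[[0,3,0,0,0,0,0],[0,2,0,0,0,0,0],[0,0,0,0,0,0,0],[0,0,0,0,0,0,0]])

```text
clock: 19.32
position: [0.5918, -0.1069, 0.2157]
ee_rot: [0.28, 1.552, -0.28]
force: [0.6, 0.5, -0.3]
width: 0.128
```

```bash
python3 -c "
from h import *
fr(); d,W=wrist(); X,Y,Z=rk(W); q=(abs(X)<3)&(Y>-62)&(Y<-56)&(Z<40); print('block top z',np.median(Z[q]),q.sum())"
```

```text
t 19.32 p [ 0.5918 -0.1069  0.2157] rack [  1.7 -75.1 215.7] jaw -20.5 down [ 0.  0. -1.] F [ 0.6  0.5 -0.3] w 11.7
Frack [ 0.4  0.6 -0.3]
block top z 25.82289332862725 226
```

Request:
arm_command(motion=[[0,1.3,0,-0.7,0,0,0],[0,0,10,0,0,0,0],[0,0,10,0,0,0,0],[0,0,10,0,0,0,0],[0,0,0,0,0,0,0]])

```text
clock: 20.0
position: [0.602, -0.077, 0.214]
ee_rot: [0.279, 1.553, -0.278]
force: [0.5, -0.3, -1.2]
width: 0.126
```

Request:
arm_command(motion=[[0,0,8,0,0,0,0],[0,0,7,0,0,0,0],[0,0,5,0,0,0,0],[0,0,5,0,0,0,0],[0,0,0,0,0,0,0]])

```text
clock: 20.62
position: [0.6105, -0.0541, 0.2139]
ee_rot: [0.28, 1.553, -0.279]
force: [-1.8, 1.9, -0.4]
width: 0.129
```

```bash
python3 -c "
from h import *
fr()"
```

```text
t 20.62 p [ 0.6105 -0.0541  0.2139] rack [  0.7 -19.  213.9] jaw -20.4 down [-0.     0.001 -1.   ] F [-1.8  1.9 -0.4] w 11.8
Frack [-2.4  1.1 -0.4]
```

Request:
arm_command(motion=[[0,0,5,0,0,0,0],[0,0,5,0,0,0,0],[0,0,5,0,0,0,0],[0,0,5,0,0,0,0],[0,0,0,0,0,0,0]])

```text
clock: 21.25
position: [0.6175, -0.0355, 0.2141]
ee_rot: [0.28, 1.553, -0.279]
force: [-1.9, 2.3, -0.7]
width: 0.132
```

Request:
arm_command(motion=[[0,0,5,0,0,0,0],[0,0,5,0,0,0,0],[0,0,0,0,0,0,0]])

```text
clock: 21.62
position: [0.621, -0.0262, 0.2141]
ee_rot: [0.28, 1.553, -0.279]
force: [-2.8, 2.4, -0.9]
width: 0.124
```

```bash
python3 -c "
from h import *
fr(); fin('black')"
```

```text
t 21.62 p [ 0.621  -0.0262  0.2141] rack [  0.8  10.7 214.1] jaw -20.4 down [ 0.     0.001 -1.   ] F [-2.8  2.4 -0.9] w 11.4
Frack [-3.5  1.2 -0.9]
fin top 982 [array([-6.9,  0.6,  8.4]), array([12.5, 20.5, 22.7]), array([52.8, 62.2, 73.5])]
block 2229 [array([-11.7,  -5.7,  11.7]), array([19.1, 52. , 69.5]), array([24.4, 26.4, 29. ])]
```

Request:
arm_command(motion=[[0,0,5,0,0,0,0],[0,0,5,0,0,0,0],[0,0,5,0,0,0,0],[0,0,4,0,0,0,0],[0,0,0,0,0,0,0]])

```text
clock: 22.3
position: [0.6281, -0.0085, 0.2143]
ee_rot: [0.28, 1.551, -0.279]
force: [0.3, -0.3, -1.4]
width: 0.128
```

```bash
python3 -c "
from h import *
fr(); fin('black')"
```

```text
t 22.3 p [ 0.6281 -0.0085  0.2143] rack [  1.2  29.8 214.3] jaw -20.4 down [ 0.001  0.    -1.   ] F [ 0.3 -0.3 -1.4] w 11.8
Frack [ 0.4 -0.2 -1.4]
fin top 989 [array([-6.4,  1.2,  9. ]), array([31.7, 39.6, 41.9]), array([52.9, 62.4, 73.4])]
block 1430 [array([-11.8,  -6.9,  11.8]), array([37.7, 57. , 79.2]), array([25.1, 26.6, 28.1])]
```

Request:
arm_command(motion=[[24,0,0,0,0,0,0],[24,0,0,0,0,0,0],[24,0,0,0,0,0,0],[24,-40,0,0,0,0,0],[24,-40,0,0,0,0,0]])

```text
clock: 22.98
position: [0.6273, -0.0094, 0.2948]
ee_rot: [0.28, 1.553, -0.281]
force: [0.4, 0.0, -0.3]
width: 0.261
```

Request:
arm_command(motion=[[60,-45,0,0,0,0,0],[60,-15,0,-30,0,0,0],[60,0,0,-40,0,0,0],[60,0,0,0,0,0,0]])

```text
clock: 23.48
position: [0.5598, 0.0162, 0.3542]
ee_rot: [0.281, 1.555, -0.278]
force: [-0.0, 0.5, -0.1]
width: 0.631
```

Run:
```python
from h import *
st(); wrist("w8.png")
for c in ("top","scene"):
    g=get_image(c); V=cloud(g); print(c,stamp(V,(.4905,-.413)))
    p=pinpoint(c,"stamp4"); print([(round(q['p'],2),np.round(q['point'],3)) for q in p[:6]])
a,T=plan(60,(.491,-.413,.34),19.,step=55)
```

```text
t 23.48 p [0.5598 0.0162 0.3542] rack [-71.4  29.  354.2] jaw -20.4 down [-0.002  0.002 -1.   ] F [-0.   0.5 -0.1] w 58.0
top [(83, 491.3, -413.7, 25.9, 11.6, 'long axis deg', -71.7, 'ztop', np.float64(60.7)), (329, 491.2, -413.8, 40.3, 40.0, 'long axis deg', -71.4, 'ztop', np.float64(60.7))]
[(0.81, array([ 0.332, -0.09 , -0.007])), (0.8, array([ 0.491, -0.415,  0.004])), (0.77, array([ 0.349, -0.002,  0.002])), (0.59, array([ 0.436, -0.15 , -0.002])), (0.42, array([ 0.62 , -0.016,  0.005]))]
scene [(70, 489.5, -412.2, 28.2, 14.1, 'long axis deg', -76.9, 'ztop', np.float64(57.4)), (203, 489.3, -411.9, 41.7, 41.0, 'long axis deg', -71.2, 'ztop', np.float64(57.4))]
[(0.76, array([0.643, 0.026, 0.007])), (0.58, array([ 0.494, -0.418, -0.001])), (0.54, array([ 0.437, -0.145, -0.   ])), (0.53, array([ 0.328, -0.085, -0.   ])), (0.49, array([ 0.765, -0.268,  0.002])), (0.48, array([ 0.627, -0.012,  0.005]))]
[[60, 1.8, -53.2, 10.4, -4.94, 0.0, 0.0], [60, 1.8, -53.9, 5.7, -4.94, 0.0, 0.0], [60, 1.8, -54.2, 1.1, -4.94, 0.0, 0.0], [60, 1.8, -54.1, -3.6, -4.94, 0.0, 0.0], [60, 1.8, -53.6, -8.2, -4.94, 0.0, 0.0]]
[[60, 1.8, -52.7, -12.8, -4.94, 0.0, 0.0], [60, 1.8, -51.4, -17.3, -4.94, 0.0, 0.0], [60, 1.8, -49.7, -21.7, -4.94, 0.0, 0.0]]
```

View pics/w8.png

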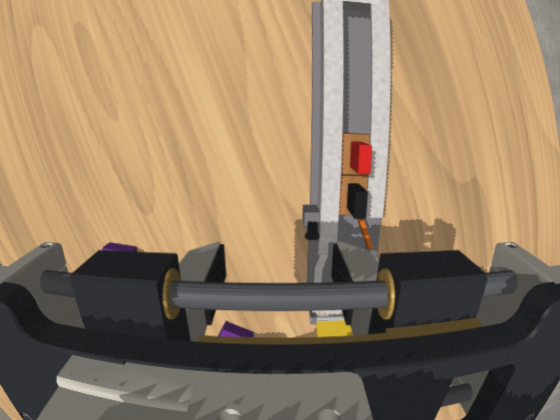

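Red at px (363,157) and black at (357,201) are both in the channel, and the pawl is out at (366,235). Orange comes next.

Request:
arm_command(motion=[[60,1.8,-53.2,10.4,-4.94,0,0],[60,1.8,-53.9,5.7,-4.94,0,0],[60,1.8,-54.2,1.1,-4.94,0,0],[60,1.8,-54.1,-3.6,-4.94,0,0],[60,1.8,-53.6,-8.2,-4.94,0,0]])

```text
clock: 24.35
position: [0.5173, -0.2545, 0.3449]
ee_rot: [-0.06, 1.57, 0.059]
force: [1.5, -0.4, -0.2]
width: 0.654
```

Request:
arm_command(motion=[[60,1.8,-52.7,-12.8,-4.94,0,0],[60,1.8,-51.4,-17.3,-4.94,0,0],[60,1.8,-49.7,-21.7,-4.94,0,0],[60,0,0,0,0,0,0],[60,0,0,0,0,0,0]])

```text
clock: 24.98
position: [0.4907, -0.413, 0.3391]
ee_rot: [-0.259, 1.556, 0.26]
force: [-0.0, 0.8, 0.4]
width: 0.653
```

Run:
```python
from h import *
st(); d,W=wrist("w9.png"); print(stamp(W,(.491,-.413),.028))
plan(60,(.4908,-.4133,.2075),19.)
```

```text
t 24.98 p [ 0.4907 -0.413   0.3391] rack [  14.2 -397.1  339.1] jaw 18.9 down [-0.     0.001 -1.   ] F [-0.   0.8  0.4] w 59.9
[(473, 491.7, -414.3, 25.3, 11.6, 'long axis deg', -70.5, 'ztop', np.float64(58.6)), (9999, 491.6, -409.3, 49.4, 43.4, 'long axis deg', -70.3, 'ztop', np.float64(282.4))]
[[60, 43.9, -0.4, -0.3, 0.02, 0.0, -0.02], [60, 43.9, -0.4, -0.3, 0.02, 0.0, -0.02], [60, 43.9, -0.4, -0.3, 0.02, 0.0, -0.02]]
```

Request:
arm_command(motion=[[60,43.5,-1.2,0,0.5,0,0],[60,43.5,0,0,0,0,0],[60,35,0,0,0,0,0],[60,9.5,0,0,0,0,0],[30,0,0,0,0,0,0]])

```text
clock: 25.65
position: [0.4917, -0.413, 0.2084]
ee_rot: [-0.255, 1.556, 0.255]
force: [-0.4, 0.2, 0.1]
width: 0.586
```

Request:
arm_command(motion=[[0,0,0,0,0,0,0],[0,0,0,0,0,0,0],[0,0,0,0,0,0,0],[0,0,0,0,0,0,0],[0,0,0,0,0,0,0]])

```text
clock: 26.28
position: [0.491, -0.4139, 0.2084]
ee_rot: [-0.254, 1.556, 0.254]
force: [-0.9, 1.0, 0.6]
width: 0.126
```

Request:
arm_command(motion=[[0,0,0,0,0,0,0],[0,0,0,0,0,0,0],[0,0,0,0,0,0,0]])

```text
clock: 26.65
position: [0.491, -0.4138, 0.2084]
ee_rot: [-0.254, 1.556, 0.254]
force: [-0.6, 1.3, 3.3]
width: 0.125
```

```bash
python3 -c "
from h import *
carry(x=0.4,y=-75,up=.16)"
```

```text
t 26.65 p [ 0.491  -0.4138  0.2084] rack [  14.8 -397.9  208.4] jaw 18.5 down [ 0. -0. -1.] F [-0.6  1.3  3.3] w 11.4
up
[[0, -40.0, -0.0, 0.0, -0.0, 0.0, 0.0], [0, -40.0, -0.0, 0.0, -0.0, 0.0, 0.0], [0, -40.0, -0.0, 0.0, -0.0, 0.0, 0.0], [0, -40.0, -0.0, 0.0, -0.0, 0.0, 0.0]]
over
[[0, 0.0, 32.5, 24.0, 4.88, 0.0, 0.0], [0, 0.0, 34.4, 21.2, 4.88, 0.0, 0.0], [0, -0.0, 36.1, 18.2, 4.88, 0.0, 0.0], [0, -0.0, 37.5, 15.0, 4.88, 0.0, 0.0], [0, -0.0, 38.6, 11.8, 4.88, 0.0, 0.0]]
[[0, -0.0, 39.5, 8.5, 4.88, 0.0, 0.0], [0, -0.0, 40.1, 5.1, 4.88, 0.0, 0.0], [0, -0.0, 40.4, 1.6, 4.88, 0.0, 0.0]]
down
[[0, 41.1, 0.0, -0.0, 0.0, 0.0, 0.0], [0, 41.1, 0.0, -0.0, 0.0, 0.0, 0.0], [0, 41.1, 0.0, -0.0, 0.0, 0.0, 0.0]]
```

Request:
arm_command(motion=[[0,-40,0,0,0,0,0],[0,-40,0,0,0,0,0],[0,-40,0,0,0,0,0],[0,-40,0,0,0,0,0]])

```text
clock: 27.15
position: [0.491, -0.4135, 0.3692]
ee_rot: [-0.254, 1.556, 0.254]
force: [0.7, -0.4, -0.8]
width: 0.127
```

Request:
arm_command(motion=[[0,0,32.5,24.0,4.88,0,0],[0,0,34.4,21.2,4.88,0,0],[0,0,36.1,18.2,4.88,0,0],[0,0,37.5,15.0,4.88,0,0],[0,0,38.6,11.8,4.88,0,0]])

```text
clock: 27.78
position: [0.5535, -0.2202, 0.3679]
ee_rot: [0.083, 1.57, -0.082]
force: [0.6, -0.7, -1.1]
width: 0.126
```

Request:
arm_command(motion=[[0,0,39.5,8.5,4.88,0,0],[0,0,40.1,5.1,4.88,0,0],[0,0,40.4,1.6,4.88,0,0],[0,0,0,0,0,0,0],[0,0,0,0,0,0,0]])

```text
clock: 28.4
position: [0.5904, -0.1066, 0.368]
ee_rot: [0.28, 1.553, -0.281]
force: [-0.3, -0.9, -0.1]
width: 0.128
```

```bash
python3 -c "
from h import *
fr(); plan(0,rack(.6,-75,.2155),YAW)"
```

```text
t 28.4 p [ 0.5904 -0.1066  0.368 ] rack [ 3.00e-01 -7.53e+01  3.68e+02] jaw -20.5 down [-0.001 -0.001 -1.   ] F [-0.3 -0.9 -0.1] w 11.8
Frack [ 0.1 -0.9 -0.1]
[[0, 38.1, 0.1, 0.1, 0.01, -0.0, 0.01], [0, 38.1, 0.1, 0.1, 0.01, -0.0, 0.01], [0, 38.1, 0.1, 0.1, 0.01, -0.0, 0.01], [0, 38.1, 0.1, 0.1, 0.01, -0.0, 0.01]]
```

Request:
arm_command(motion=[[0,40,0,0,0,0,0],[0,40,0,0,0,0,0],[0,40,0,0,0,0,0],[0,25,0,0,0,0,0],[0,0,0,0,0,0,0]])

```text
clock: 29.02
position: [0.5895, -0.1077, 0.2218]
ee_rot: [0.282, 1.556, -0.283]
force: [0.6, -0.6, -0.8]
width: 0.129
```

Request:
arm_command(motion=[[0,5,0,0,0,0,0],[0,2.5,0,0,0,0,0],[0,0,0,0,0,0,0],[0,0,0,0,0,0,0]])

```text
clock: 29.52
position: [0.5908, -0.1062, 0.2162]
ee_rot: [0.281, 1.552, -0.28]
force: [-0.4, -0.5, -0.4]
width: 0.128
```

```bash
python3 -c "
from h import *
fr(); d,W=wrist(); X,Y,Z=rk(W); q=(abs(X)<3)&(Y>-62)&(Y<-56)&(Z<40); print('block top z',np.median(Z[q]),q.sum())"
```

```text
t 29.52 p [ 0.5908 -0.1062  0.2162] rack [  0.6 -74.8 216.2] jaw -20.5 down [ 0.001  0.    -1.   ] F [-0.4 -0.5 -0.4] w 11.8
Frack [-0.2 -0.6 -0.4]
block top z 27.97031850975229 171
```

Request:
arm_command(motion=[[0,1.6,0,0.3,0,0,0],[0,0,10,0,0,0,0],[0,0,10,0,0,0,0],[0,0,10,0,0,0,0],[0,0,0,0,0,0,0]])

```text
clock: 30.2
position: [0.6023, -0.0766, 0.2143]
ee_rot: [0.28, 1.552, -0.278]
force: [0.6, 1.1, 5.1]
width: 0.124
```

Request:
arm_command(motion=[[0,0,8,0,0,0,0],[0,0,7,0,0,0,0],[0,0,5,0,0,0,0],[0,0,5,0,0,0,0],[0,0,0,0,0,0,0]])

```text
clock: 30.82
position: [0.6098, -0.0553, 0.2144]
ee_rot: [0.28, 1.553, -0.282]
force: [-4.8, -3.8, 8.5]
width: 0.128
```

```bash
python3 -c "
from h import *
fr()"
```

```text
t 30.82 p [ 0.6098 -0.0553  0.2144] rack [  0.5 -20.4 214.4] jaw -20.5 down [-0.001 -0.001 -1.   ] F [-4.8 -3.8  8.5] w 11.8
Frack [-3.2 -5.2  8.5]
```

Request:
arm_command(motion=[[0,-0.6,4,0,0,0,0],[0,0,5,0,0,0,0],[0,0,5,0,0,0,0],[0,0,5,0,0,0,0],[0,0,0,0,0,0,0]])

```text
clock: 31.45
position: [0.617, -0.0358, 0.2144]
ee_rot: [0.28, 1.553, -0.279]
force: [-2.1, 1.1, -0.5]
width: 0.13
```

Request:
arm_command(motion=[[0,0,5,0,0,0,0],[0,0,5,0,0,0,0],[0,0,0,0,0,0,0]])

```text
clock: 31.82
position: [0.6206, -0.0267, 0.2146]
ee_rot: [0.281, 1.553, -0.279]
force: [-2.2, 2.4, -2.1]
width: 0.127
```

```bash
python3 -c "
from h import *
fr(); fin('orange')"
```

```text
t 31.82 p [ 0.6206 -0.0267  0.2146] rack [  0.6  10.1 214.6] jaw -20.4 down [ 0.     0.001 -1.   ] F [-2.2  2.4 -2.1] w 11.7
Frack [-2.9  1.5 -2.1]
fin top 456 [array([-4.6,  0.4,  5.4]), array([12.3, 17.3, 22. ]), array([61.4, 62.6, 63.7])]
block 2778 [array([-11.7,  -5.4,  11.7]), array([18.9, 58.8, 78.3]), array([25.1, 26.5, 31.6])]
```

Request:
arm_command(motion=[[0,0,5,0,0,0,0],[0,0,5,0,0,0,0],[0,0,5,0,0,0,0],[0,0,4.5,0,0,0,0],[0,0,0,0,0,0,0]])

```text
clock: 32.5
position: [0.628, -0.0086, 0.215]
ee_rot: [0.28, 1.551, -0.279]
force: [-0.5, -0.5, 0.0]
width: 0.124
```

```bash
python3 -c "
from h import *
fr(); fin('orange')"
```

```text
t 32.5 p [ 0.628  -0.0086  0.215 ] rack [  1.1  29.7 215. ] jaw -20.4 down [ 0.002  0.    -1.   ] F [-0.5 -0.5  0. ] w 11.3
Frack [-0.3 -0.6  0. ]
fin top 455 [array([-3.8,  1.2,  6.3]), array([31.6, 36.9, 41.6]), array([61.8, 63. , 64.2])]
block 1470 [array([-11.7,  -6.7,  11.8]), array([37.4, 56.9, 79.3]), array([25.2, 26.7, 31.6])]
```

Request:
arm_command(motion=[[24,0,0,0,0,0,0],[24,0,0,0,0,0,0],[24,0,0,0,0,0,0],[24,-40,0,0,0,0,0],[24,-40,0,0,0,0,0]])

```text
clock: 33.17
position: [0.627, -0.0095, 0.2954]
ee_rot: [0.281, 1.553, -0.281]
force: [0.5, 0.1, 0.6]
width: 0.263
```

Request:
arm_command(motion=[[0,-50,0,0,0,0,0],[0,-55,-5,0,0,0,0],[0,0,-45,0,0,0,0],[0,0,0,0,0,0,0],[0,0,0,0,0,0,0]])

```text
clock: 33.8
position: [0.6096, -0.0561, 0.3996]
ee_rot: [0.282, 1.553, -0.28]
force: [0.8, -0.6, -0.9]
width: -0.001
```

Run:
```python
from h import *
st(); d,W=wrist("w10.png"); X,Y,Z=rk(W)
save("w10c.png",cv2.resize(d["frame"][0:300,130:430],None,fx=2,fy=2))
for c in ("top","scene"):
    get_image(c)
    for n in ("flap_edge","pawl_tip"):
        print(c,n,[(round(q['p'],2),np.round(inrack(q['point'])*1000)) for q in pinpoint(c,n)[:1]])
plan(0,rack(0.9,-215,.40),YAW,step=55)
```

```text
t 33.8 p [ 0.6096 -0.0561  0.3996] rack [  0.6 -21.2 399.6] jaw -20.5 down [-0.     0.001 -1.   ] F [ 0.8 -0.6 -0.9] w -0.1
top flap_edge [(0.97, array([   1., -165.,  121.]))]
top pawl_tip [(0.34, array([-17., 357.,  -3.]))]
scene flap_edge [(0.67, array([   2., -159.,  121.]))]
scene pawl_tip [(0.57, array([15.,  1., 18.]))]
[[0, -0.1, -48.6, 0.0, 0.01, -0.0, 0.0], [0, -0.1, -48.6, 0.0, 0.01, -0.0, 0.0], [0, -0.1, -48.6, 0.0, 0.01, -0.0, 0.0], [0, -0.1, -48.6, 0.0, 0.01, -0.0, 0.0]]
```

View pics/w10c.png

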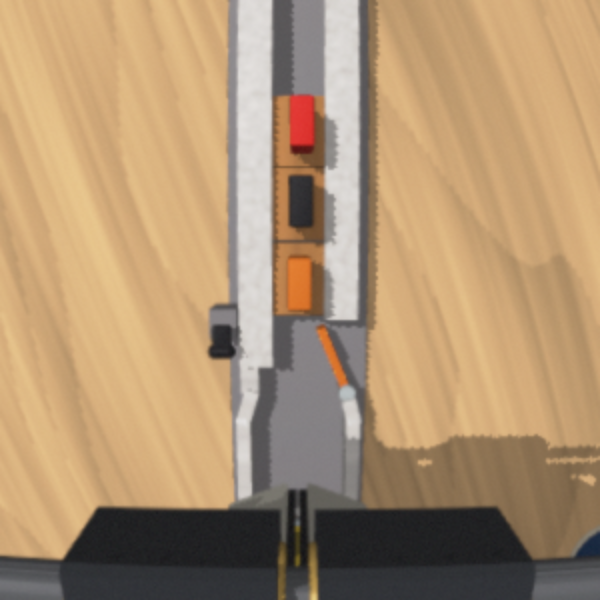

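All three stamps (red, black, orange) stand in a row in the channel, and the pawl is sprung out behind the last one at crop px (322,325). The first pictures had parts hidden by the arm and its shadow, so I'll check a fresh top view for blue or green stamps before closing the flap.

Request:
arm_command(motion=[[0,0,-48.5,0,0,0,0],[0,0,-48.5,0,0,0,0],[0,0,-48.5,0,0,0,0],[0,0,-48.5,0,0,0,0],[0,0,0,0,0,0,0]])

```text
clock: 34.78
position: [0.5395, -0.2423, 0.4003]
ee_rot: [0.285, 1.551, -0.288]
force: [-1.1, 0.1, -0.5]
width: 0.003
```

Run:
```python
from h import *
fr(); g=get_image("top"); im=cv2.convertScaleAbs(g["frame"],alpha=1.8); save("top5.png",cv2.resize(im,(784,588)))
plan(0,rack(0.9,-215,.273),YAW)
```

```text
t 34.77 p [ 0.5395 -0.2423  0.4003] rack [ 1.000e-01 -2.202e+02  4.003e+02] jaw -20.9 down [ 0.    -0.002 -1.   ] F [-1.1  0.1 -0.5] w 0.3
Frack [-1.1 -0.3 -0.5]
[[0, 42.3, 0.8, 0.1, -0.07, 0.01, 0.01], [0, 42.3, 0.8, 0.1, -0.07, 0.01, 0.01], [0, 42.3, 0.8, 0.1, -0.07, 0.01, 0.01]]
```

View pics/top5.png

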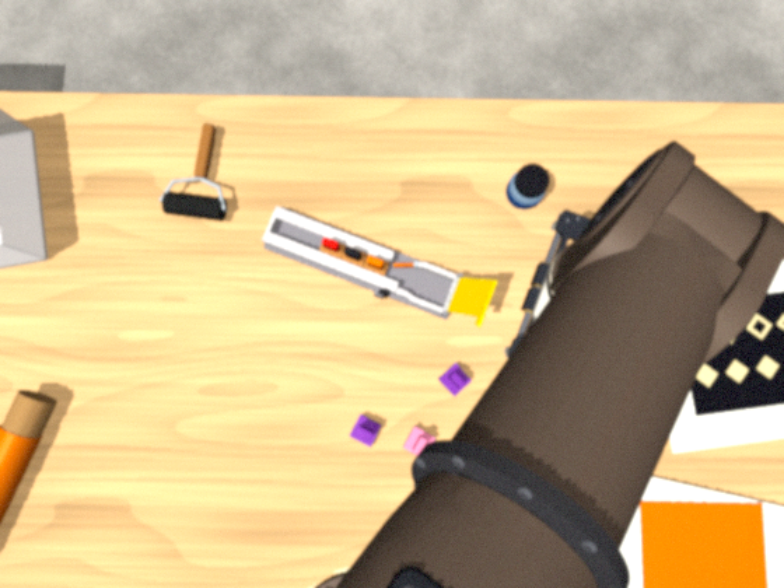

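The only loose stamps left are the two purple ones and the pink one. I'll bring the closed fingers down behind the flap at y ≈ -217, with the tips at z ≈ 95 mm, and sweep it over.

Request:
arm_command(motion=[[0,42,0,0,0,0,0],[0,42,0,0,0,0,0],[0,42,0,0,0,0,0],[0,0,15,0,0,0,0],[0,0,15,0,0,0,0]])

```text
clock: 35.45
position: [0.5536, -0.2082, 0.2749]
ee_rot: [0.28, 1.551, -0.279]
force: [0.7, 1.2, -0.4]
width: 0.004
```

Request:
arm_command(motion=[[0,0,15,0,0,0,0],[0,0,15,0,0,0,0],[0,0,15,0,0,0,0],[0,0,15,0,0,0,0],[0,0,0,0,0,0,0]])

```text
clock: 36.08
position: [0.5739, -0.1519, 0.2735]
ee_rot: [0.279, 1.553, -0.278]
force: [0.4, -0.0, 0.8]
width: 0.001
```

```bash
cat >> h.py <<'E'
def edge():
    for c in ("top","scene"):
        get_image(c); print(c,[(round(q['p'],2),np.round(inrack(q['point'])*1000)) for q in pinpoint(c,"flap_edge")[:1]])
E
python3 -c "
from h import *
fr(); edge()"
```

```text
t 36.08 p [ 0.5739 -0.1519  0.2735] rack [   0.7 -123.5  273.5] jaw -20.4 down [-0.     0.001 -1.   ] F [ 0.4 -0.   0.8] w 0.1
Frack [0.4 0.1 0.8]
top []
scene [(0.86, array([   2., -106.,  134.]))]
```

Request:
arm_command(motion=[[0,1.5,14,0,0,0,0],[0,2,14.5,0,0,0,0],[0,4,12,0,0,0,0],[0,6,13,0,0,0,0],[0,0,0,0,0,0,0]])

```text
clock: 36.9
position: [0.5924, -0.1016, 0.2594]
ee_rot: [0.279, 1.554, -0.278]
force: [0.1, -0.1, 0.1]
width: 0.002
```

Request:
arm_command(motion=[[0,8,13,0,0,0,0],[0,8,12,0,0,0,0],[0,8,5,0,0,0,0],[0,8,4,0,0,0,0],[0,0,0,0,0,0,0]])

```text
clock: 37.52
position: [0.6038, -0.0712, 0.2274]
ee_rot: [0.281, 1.554, -0.28]
force: [0.5, 0.5, 0.4]
width: 0.005
```

```bash
python3 -c "
from h import *
fr(); edge(); d,W=wrist(); save('w11c.png',cv2.resize(d['frame'][60:360,130:430],None,fx=2,fy=2))"
```

```text
t 37.52 p [ 0.6038 -0.0712  0.2274] rack [  0.4 -37.4 227.4] jaw -20.5 down [-0.001  0.    -1.   ] F [0.5 0.5 0.4] w 0.5
Frack [0.3 0.6 0.4]
top []
scene [(0.6, array([  2., -11.,  48.]))]
```

View pics/w11c.png

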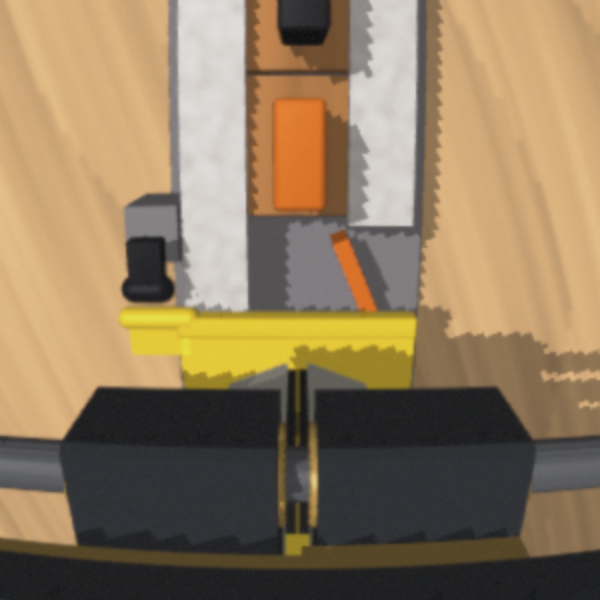

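The flap lies almost flat over the bay, and its tab sits just ahead of the black nose at crop px (150,290). Now I press it down gradually.

Request:
arm_command(motion=[[0,3,5,0,0,0,0],[0,3,0,0,0,0,0],[0,2,0,0,0,0,0],[0,2,0,0,0,0,0],[0,0,0,0,0,0,0]])

```text
clock: 38.4
position: [0.6057, -0.0668, 0.218]
ee_rot: [0.281, 1.553, -0.28]
force: [-0.5, -0.7, 0.4]
width: 0.006
```

Request:
arm_command(motion=[[0,1,0,0,0,0,0],[0,1,0,0,0,0,0],[0,0,0,0,0,0,0]])

```text
clock: 38.78
position: [0.6057, -0.0669, 0.2163]
ee_rot: [0.281, 1.553, -0.28]
force: [0.7, 0.9, 3.5]
width: 0.006
```

```bash
python3 -c "
from h import *
fr()"
```

```text
t 38.77 p [ 0.6057 -0.0669  0.2163] rack [  0.7 -32.7 216.3] jaw -20.5 down [ 0.  0. -1.] F [0.7 0.9 3.5] w 0.5
Frack [0.3 1.1 3.5]
```

Request:
arm_command(motion=[[0,0.7,0,0,0,0,0],[0,0.7,0,0,0,0,0],[0,0,0,0,0,0,0]])

```text
clock: 39.15
position: [0.6057, -0.067, 0.2157]
ee_rot: [0.281, 1.552, -0.28]
force: [-3.1, 2.5, 12.6]
width: 0.003
```

Request:
arm_command(motion=[[0,0.7,0,0,0,0,0],[0,0.7,0,0,0,0,0],[0,0,0,0,0,0,0]])

```text
clock: 39.52
position: [0.6058, -0.0671, 0.2152]
ee_rot: [0.282, 1.551, -0.28]
force: [-5.6, 3.4, 23.7]
width: 0.004
```

Request:
arm_command(motion=[[0,-2,0,0,0,0,0],[0,-8,0,0,0,0,0],[0,-30,0,0,0,0,0],[0,-40,-20,0,0,0,0],[0,-40,-30,0,0,0,0]])

```text
clock: 40.15
position: [0.5881, -0.1136, 0.3344]
ee_rot: [0.279, 1.553, -0.28]
force: [1.2, -1.0, -0.2]
width: 0.003
```

Request:
arm_command(motion=[[0,-30,-30,0,0,0,0],[0,0,-30,0,0,0,0],[0,0,0,0,0,0,0],[0,0,0,0,0,0,0],[0,0,0,0,0,0,0]])

```text
clock: 40.78
position: [0.5675, -0.1689, 0.363]
ee_rot: [0.28, 1.553, -0.279]
force: [0.8, -0.5, 0.2]
width: 0.005
```

Run:
```python
from h import *
fr(); d,W=wrist("w12.png"); X,Y,Z=rk(W); f=d["frame"].astype(int)
y=(f[...,0]>120)&(f[...,1]>100)&(f[...,2]<80)&(abs(X)<29)&(Y<0)&(Y>-130)
for a in range(-110,-8,15):
    q=y&(abs(Y-a)<5); print(a,q.sum(),round(np.median(Z[q]),1) if q.sum() else '')
save('w12c.png',cv2.resize(d['frame'][0:300,130:430],None,fx=2,fy=2))
V=cloud(get_image("scene")); X,Y,Z=rk(V)
for a in range(-110,-8,15):
    q=(abs(X)<25)&(abs(Y-a)<5)&(Z<150); print('scene',a,q.sum(),round(np.median(Z[q]),1) if q.sum() else '')
```

```text
t 40.77 p [ 0.5675 -0.1689  0.363 ] rack [   0.7 -141.6  363. ] jaw -20.4 down [-0.001  0.    -1.   ] F [ 0.8 -0.5  0.2] w 0.4
Frack [ 1.  -0.2  0.2]
-110 273 38.8
-95 671 38.4
-80 677 38.5
-65 678 38.5
-50 673 38.5
-35 647 38.6
-20 640 38.8
scene -110 50 37.3
scene -95 56 37.1
scene -80 59 37.2
scene -65 62 37.4
scene -50 74 37.1
scene -35 80 37.2
scene -20 91 36.9
```

View pics/w12c.png

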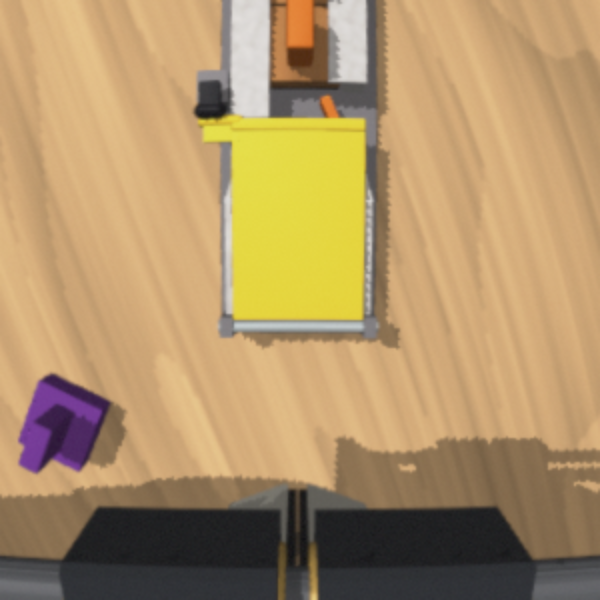

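The flap is flat over the bay: 38.4 to 38.8 mm along its whole length, held under the nose with the fingers clear. The pawl tip shows behind the orange stamp. I'm handing the job in.

```bash
python3 -c "
from h import *
print(arm.sign_off())"
```

```text
the job is handed in; nothing more can be done
None
```

The three stamps on the table (red, black and orange) are in the rack, the flap is pressed shut, and I handed the job in at about 41 s of the 210 s. There were no blue or green stamps. The purple and pink look-alikes were left alone, and I never went near the ink jar, glue bottle or roller.

**Last checks**
- **Stamps:** they stand in a row in the channel, with the last pushed in to y ≈ 30 mm. Their block tops measured about 26.5 mm, which is what stamps standing on the channel floor should read.
- **Pawl:** it was seen sprung out behind the orange stamp. For each stamp the sideways force dropped to nearly zero as it passed the gate.
- **Flap:** it stayed level after I lifted the fingers off, at 38.4–38.8 mm in the wrist camera and about 37 mm in the scene camera, against 38 mm expected when shut.
- **Gripper:** it ended well clear of everything.

**What went wrong on the way**
- **Grip:** the red stamp slid about 4 mm in the grip because I lifted before the fingers had closed.
- **Jam:** the red stamp then tilted and stuck under the lips at about 39 N. I released it, gripped lower at 60 N, and it went in with little resistance.
- **Pawl tip reading:** in the top image before closing, the network's report for the pawl tip was wrong (low confidence, 0.34). The scene camera and the wrist picture agreed with each other, so I went by those.

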